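# Sort the leftovers into the parts trays

## Robot

A 6-joint arm with a two-finger parallel gripper is mounted at the origin on a cart in front of the work surface, level with it; the furniture and walls round the work are solid. World frame = base frame: x ahead of the robot, y to its left, z up, the work surface at z = 0. Lengths are in m, angles in degrees, forces in N, time in s.
With the tool pointing down it reaches from about 0.3 to 0.75 m from the base axis. Payload 8.5 kg.
Tool frame: the origin (TCP) lies between the finger pads; the fingertips stand ahead of it and the grasp point (between the pads) lies 8 mm behind it (env.tcp_to_tips is the z of the fingertips in the tool frame, in m); z points along the fingers, x is the direction in which the jaws open and shut, and the axes are right-handed (so a half turn about z gives the same grasp; the last joint's range is limited). The gripper opens to 85 mm and grips with 20 to 120 N. Pads are 22 mm wide; open, the fingers measure 114 mm over their backs; the gripper's body (76 mm by 85 mm) begins 54 mm behind the grasp point. The pads swing forward as they close: fully open they stand 13 mm farther back than shut.
Start: joints at [60.201, 21.807, 74.336, -0, 83.858, -12.336], TCP at [0.165, 0.525, 0.206] pointing down, gripper open.
Joint ranges: [-178.18, 178.18], [-50.72, 133.34], [12.68, 142.11], [-81.47, 261.47], [9.98, 163.14], [-165.26, 165.26]. Speed limits (degrees/s): [136.94, 136.94, 180, 180, 180, 180].

## Interface

Orientations are given as a 3x3 rotation matrix whose columns are the frame's x, y, z axes.
In Python, from rig import observe, viewer, env gives the robot as it stands.
- The arm moves only by the tool jog_arm, never from a script. Its arguments are lists of equal length, an entry for each row: "dr": the turn, a rotation vector about the tool's x, y, z in rad, a list of three; "slide": the shift along the tool's x, y, z in m, a list of three; "gripper": the opening, from -1 (shut) to 1 (fully open), so that 0 is half open. In form: {"dr": [[rx, ry, rz], ...], "slide": [[dx, dy, dz], ...], "gripper": [gripper, ...]}. A call has exactly 10 rows; each row shifts and turns the commanded pose from where the row before left it, along the tool's axes as they then stand; what a row does not reach is not made up. A row lasts 1/10 s, in which the tool goes at most 50 mm and 8.59 degrees, less where a joint would pass 70% of its speed; a pose out of reach is approached as far as the arm can. A call is refused whole if a number of a shift passes 0.05 or a number of a turn 0.15, either way. A call with a gripper value outside its range is refused whole. The fingers move at their own pace and stop on an object; "force" is the grip in N (left out, the last holds). Time passes only in rows, so rows that do not move let the fingers close, or fill a call up. It gives the time, the measured TCP pose, the force and the opening at its end, in the units of the state.
- observe(): the state, without advancing time (a new reading comes with each control period).
- viewer.get_image(name): name is "side" or "top" or "wrist"; returns a dict with "pixels" (480x640x3 uint8, blue, green, red), "camera_matrix" (3x3 intrinsics, pixels), "R" (3x3) and "t" (3): a world point X has camera coordinates R X + t. Camera axes: x right, y down, z forward; pixel columns grow to the right and rows downward; lengths in m; the calibration is good to about 2 mm. A picture is of the moment at which its call begins. There is no depth.
- env.close_job(): hands the job in, once; it reports no verdict.
The state is a dict: "time_s": time; "q": joint angles; "qvel": joint speeds; "joint_efforts": joint torques, N m; "position": TCP position; "tool_rot": TCP orientation; "ft_force": force on the tool from outside, world axes, zero at the start; "wrist_torque": the same for the moment, N m; "grip_width": finger opening in m.
Only numpy, scipy, OpenCV 4.12 (cv2) and the standard library are available. Lean on these libraries where they do the work, as an engineer would, in place of code of your own. Each camera call takes 0.05 s, during which the arm holds its last target.

## Task

Sort the things left lying on the bench into the three parts trays: the two bolts into the blue tray, one in each bay; the chuck key and the hole saw into the red tray, one in each bay, with the hole saw standing upright, shank up; and the wood offcut lying in the undivided green tray. Everything should lie flat on the floor of its tray. Leave the screw jar and the tape measure where they stand.

Things in the scene. Friction and masses are not known exactly. Their poses are not given: they have to be found in the camera images.
- long_bolt: The longer steel bolt with hexagon head, lying on its side, 50 mm long along its y, head 19 mm wide, 17 mm high; acts as a box 16 mm wide along x. Origin: centre of the underside; z up. Grasp across x, at the middle.
- short_bolt: The shorter steel bolt with hexagon head, lying on its side, 34 mm long along its y, head 19 mm wide, 17 mm high; acts as a box 16 mm wide along x. Origin: centre of the underside; z up. Grasp across x, at the middle.
- chuck_key: Steel T-shaped drill chuck key lying flat: dark shank along its x from x = -26 to +30 mm, 10 mm thick, its axis 7 mm above the origin; thin bright cross bar along y at x = +22 mm, 60 mm long, 6 mm thick. Origin: middle of the T, about 2 mm below the surface that it rests on; z up. Grasp the shank across y at about x = -5 mm.
- hole_saw: Red hole saw, 44 mm across, 55 mm high with its grey shank, standing teeth down, shank up. Origin: centre of the underside; z up along its axis. Grasp the red cup across its 44 mm, about 25 mm above the underside.
- offcut: Small bare block of timber, 32 mm along x, 85 mm along y, 32 mm high. Origin: centre of the underside; z up. Grasp across x.
- blue_tray: Fixed open blue plastic tray, 172 mm along x, 128 mm along y, 34 mm high; walls 4 mm, floor top 4 mm above the origin. Origin: centre of the underside, on the bench. A cross wall at x = 0, 4 mm thick, 24 mm high, makes two bays, each 80 mm along x by 120 mm along y inside, centred at x = +42 and -42 mm. Blank label on its -x end (towards the robot).
- red_tray: Fixed open red plastic tray, 172 mm along x, 128 mm along y, 34 mm high; walls 4 mm, floor top 4 mm above the origin. Origin: centre of the underside, on the bench. A cross wall at x = 0, 4 mm thick, 24 mm high, makes two bays, each 80 mm along x by 120 mm along y inside, centred at x = +42 and -42 mm. Blank label on its -x end (towards the robot).
- green_tray: Fixed open green plastic tray, 172 mm along x, 128 mm along y, 34 mm high; walls 4 mm, floor top 4 mm above the origin. Origin: centre of the underside, on the bench. It is one undivided space, 164 mm along x by 120 mm along y inside. Blank label on its -x end (towards the robot).
- screw_jar: Clear jar of screws with a red lid, 60 mm across, 79 mm high, loose; not to be moved. Origin: centre of the underside.
- tape_measure: Dark grey tape measure standing on edge, 36 mm along x, 88 mm along y, 68 mm high, loose; not to be moved. Origin: centre of the underside.
There are look-alikes about, which are no part of the job. Leave any orange or turquoise look-alike of the hole_saw alone.

How it is judged (in metres and radians):
At the end, for the whole second after the job is handed in: One bolt in each blue bay, chuck key and hole saw one in each red bay, offcut in the green tray; bolts, key and offcut level within 0.2 rad, hole saw upright within 0.15; origins at most 26 (bolts), 22 (key), 12 (saw), 30 mm (offcut) above the tray's underside; all at rest (((x of long_bolt in the frame of blue_tray between -0.078 and -0.006 m and y of long_bolt in the frame of blue_tray between -0.058 and 0.058 m and z of long_bolt in the frame of blue_tray between -0.005 and 0.026 m and x of short_bolt in the frame of blue_tray between 0.006 and 0.078 m and y of short_bolt in the frame of blue_tray between -0.058 and 0.058 m and z of short_bolt in the frame of blue_tray between -0.005 and 0.026 m) or (x of long_bolt in the frame of blue_tray between 0.006 and 0.078 m and y of long_bolt in the frame of blue_tray between -0.058 and 0.058 m and z of long_bolt in the frame of blue_tray between -0.005 and 0.026 m and x of short_bolt in the frame of blue_tray between -0.078 and -0.006 m and y of short_bolt in the frame of blue_tray between -0.058 and 0.058 m and z of short_bolt in the frame of blue_tray between -0.005 and 0.026 m)) and ((x of chuck_key in the frame of red_tray between -0.078 and -0.006 m and y of chuck_key in the frame of red_tray between -0.058 and 0.058 m and z of chuck_key in the frame of red_tray between -0.005 and 0.022 m and x of hole_saw in the frame of red_tray between 0.006 and 0.078 m and y of hole_saw in the frame of red_tray between -0.058 and 0.058 m and z of hole_saw in the frame of red_tray between -0.005 and 0.012 m) or (x of chuck_key in the frame of red_tray between 0.006 and 0.078 m and y of chuck_key in the frame of red_tray between -0.058 and 0.058 m and z of chuck_key in the frame of red_tray between -0.005 and 0.022 m and x of hole_saw in the frame of red_tray between -0.078 and -0.006 m and y of hole_saw in the frame of red_tray between -0.058 and 0.058 m and z of hole_saw in the frame of red_tray between -0.005 and 0.012 m)) and x of offcut in the frame of green_tray between -0.075 and 0.075 m and y of offcut in the frame of green_tray between -0.058 and 0.058 m and z of offcut in the frame of green_tray between -0.005 and 0.03 m and angle between long_bolt's own y axis and vertical between 1.371 and 1.771 rad and angle between short_bolt's own y axis and vertical between 1.371 and 1.771 rad and angle between chuck_key's own x axis and vertical between 1.371 and 1.771 rad and angle between offcut's own y axis and vertical between 1.371 and 1.771 rad and angle between hole_saw's own z axis and vertical below 0.15 rad and linear speed of each of long_bolt, short_bolt, chuck_key, hole_saw, offcut below 0.02 m/s and angular speed of each of long_bolt, short_bolt, chuck_key, hole_saw, offcut below 0.3 rad/s); the robot touches nothing.
It fails at once if the screw jar or the tape measure is moved by more than 20 mm (distance of any of screw_jar, tape_measure from where it was at the start of the episode above 0.02 m).
It also fails if it takes over 118 s, if anything falls off the work surface, if the arm or the gripper's body presses on something with over 40 N, if the wrist force passes 120 N, or if a joint passes its speed limit or range.

## Working session

There is one attempt and no reset: what is moved stays moved. The work goes in short steps, Python scripts to look and compute and a tool call to move; the robot and the scene stay as the last step left them, time stands still between calls to the robot, and variables do not carry over. Pictures are saved under pics/ and viewed, and the job is handed in when it is done.

Besides the shell and the picture viewer there is one more tool, called after "Call:" as a command line: name --argument value ..., lists and objects as JSON in quotes. jog_arm: Moves the arm, as the interface text tells. Its arguments: {"type":"object","properties":{"dr":{"type":"array","items":{"type":"array","items":{"type":"number"}}},"slide":{"type":"array","items":{"type":"array","items":{"type":"number"}}},"gripper":{"type":"array","items":{"type":"number"}},"force":{"type":"number"}},"required":["dr","slide","gripper"]}

```bash
mkdir -p pics; ls; python3 - <<'E'
from rig import observe, viewer, env
import cv2
s=observe(); print(s); print(env.tcp_to_tips)
for n in ("top","side","wrist"):
    d=viewer.get_image(n); cv2.imwrite(f"pics/{n}0.png",d["pixels"]); print(n,d["camera_matrix"],d["R"],d["t"])
E
```

```text
pics
{'time_s': 0.0, 'q': array([ 6.02017524e+01,  2.18397246e+01,  7.43846645e+01, -9.56678117e-04,
        8.38577232e+01, -1.23366859e+01]), 'qvel': array([ 0.04155973, -0.01644304, -0.06280429, -0.03169635, -0.04299541,
       -0.01784966]), 'joint_efforts': array([-6.91073674e-04, -4.48473966e+01, -2.31277657e+01, -2.88940601e-04,
        4.87091951e-03, -2.69914096e-06]), 'position': array([0.16488406, 0.52435831, 0.20552419]), 'tool_rot': array([[ 3.00063701e-01,  9.53918911e-01, -6.97783422e-04],
       [ 9.53918133e-01, -3.00064372e-01, -1.25189156e-03],
       [-1.40358298e-03, -2.89981043e-04, -9.99998973e-01]]), 'ft_force': array([-0.02654908, -0.44202178, -0.78897146]), 'wrist_torque': array([-0.02957707, -0.02080286,  0.00326415]), 'grip_width': 0.08529983568749534}
0.011
top [[526.8307869    0.         317.5261557 ]
 [  0.         526.8307869  237.61832967]
 [  0.           0.           1.        ]] [[ 0.06244768 -0.99802851  0.00627619]
 [-0.97208691 -0.06224704 -0.22621307]
 [ 0.22615776  0.00802548 -0.97405763]] [-0.00456622  0.5143405   1.19477963]
side [[577.89735127   0.         325.32596074]
 [  0.         577.89735127 242.6942181 ]
 [  0.           0.           1.        ]] [[ 0.93330015 -0.35890077  0.01187761]
 [-0.13604753 -0.38400708 -0.91325223]
 [ 0.33232801  0.85072252 -0.40722143]] [-0.45029967  0.10520252  1.17180851]
wrist [[377.65230156   0.         324.43882128]
 [  0.         377.65230156 239.76852917]
 [  0.           0.           1.        ]] [[ 2.99933646e-01  9.53959667e-01 -8.73207237e-04]
 [ 9.14615250e-01 -2.87302992e-01  2.84492416e-01]
 [ 2.71143416e-01 -8.61274965e-02 -9.58677893e-01]] [-0.55072516 -0.03635952  0.37980255]
```

View pics/top0.png

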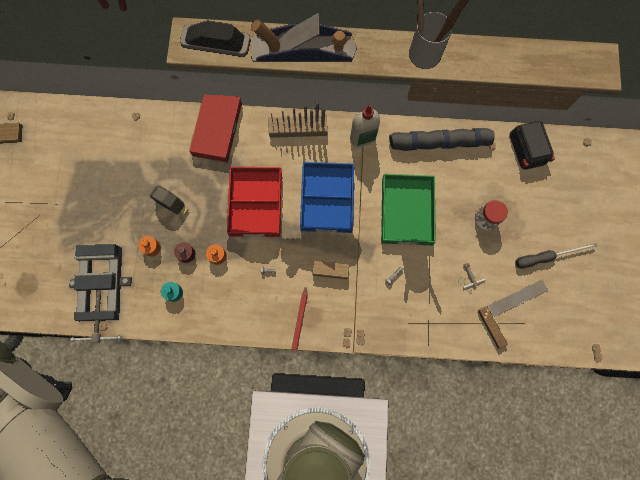

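View pics/side0.png

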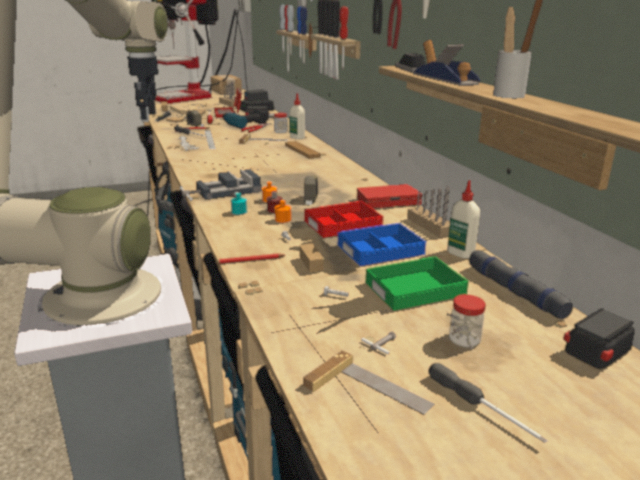

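View pics/wrist0.png

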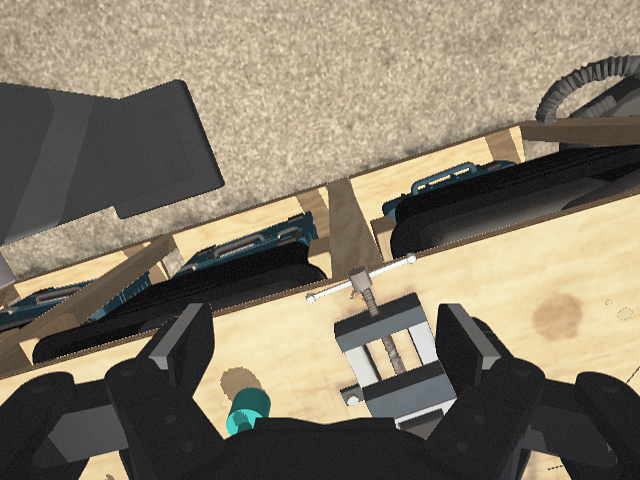

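The dark-red saw-like object at top (185,253) fits the description. The ones at (149,246) and (216,254) are orange and (171,292) is turquoise, so those are look-alikes. I'll enlarge to confirm.

```bash
cat > h.py <<'E'
import numpy as np, cv2
from rig import observe, viewer, env
def ray(d,uv,z):
    K,R,t=d["camera_matrix"],d["R"],d["t"]
    v=R.T@np.linalg.solve(K,np.array([uv[0],uv[1],1.])); c=-R.T@t
    return c+v*(z-c[2])/v[2]
def proj(d,X):
    p=d["camera_matrix"]@(d["R"]@np.asarray(X,float)+d["t"]); return p[:2]/p[2]
def tri(ds,uvs):
    P=[d["camera_matrix"]@np.c_[d["R"],d["t"]] for d in ds]
    X=cv2.triangulatePoints(P[0],P[1],np.float64(uvs[0]).reshape(2,1),np.float64(uvs[1]).reshape(2,1)); return (X[:3]/X[3]).ravel()
def crop(im,x0,y0,x1,y1,s): return cv2.resize(im[y0:y1,x0:x1],None,fx=s,fy=s,interpolation=cv2.INTER_CUBIC)
E
python3 - <<'E'
import cv2
from h import crop
t=cv2.imread("pics/top0.png"); s=cv2.imread("pics/side0.png")
cv2.imwrite("pics/c1.png",crop(t,130,160,290,300,5)[:600])
cv2.imwrite("pics/c2.png",crop(t,250,240,350,300,8)[:600,:800])
cv2.imwrite("pics/c3.png",crop(t,375,250,495,300,6))
cv2.imwrite("pics/c4.png",crop(s,220,170,420,300,4))
E
```

```text
(no output)
```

View pics/c1.png

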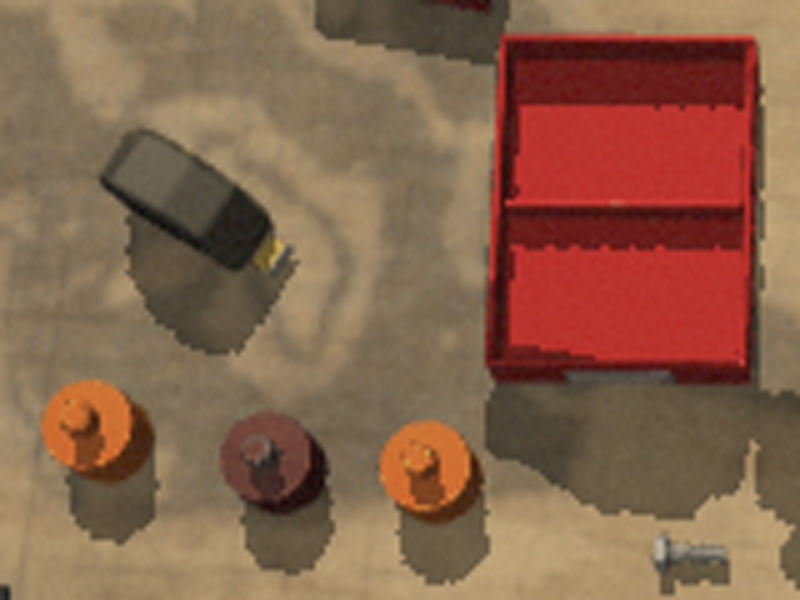

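View pics/c2.png

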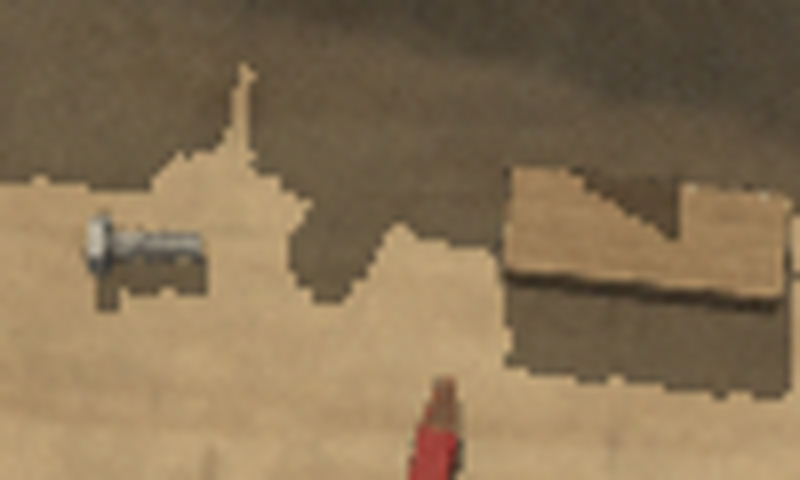

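View pics/c3.png

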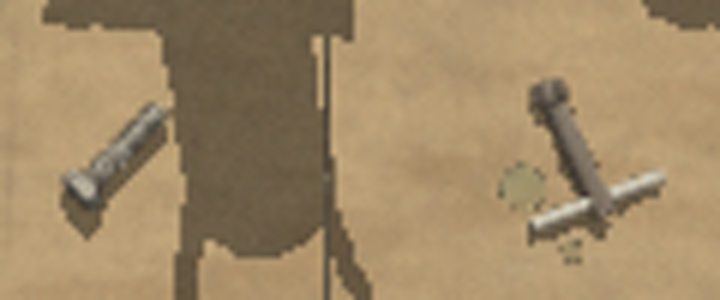

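View pics/c4.png

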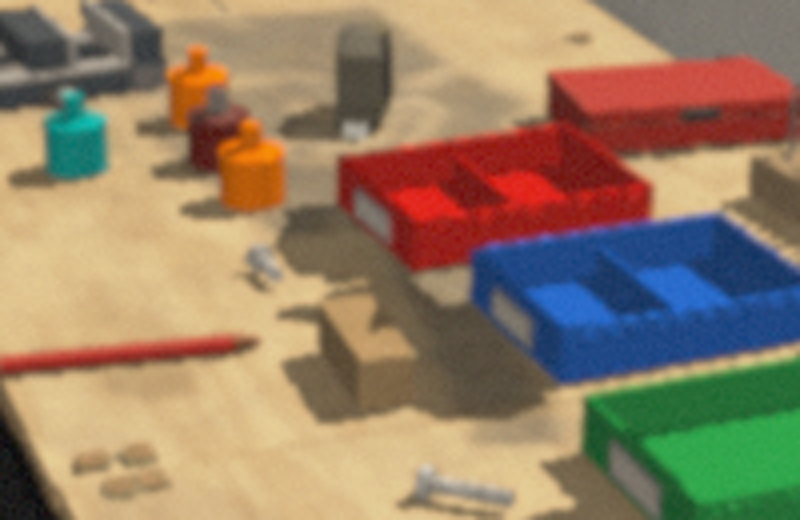

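The enlarged crop confirms it. The middle object at (185,253) is dark red with a grey shank, so that is the hole saw. Now I'll measure.

```bash
cat > m.py <<'E'
from h import *
T=viewer.get_image("top"); S=viewer.get_image("side")
im=T["pixels"]; hsv=cv2.cvtColor(im,cv2.COLOR_BGR2HSV)
def comp(mask,box):
    m=np.zeros_like(mask); x0,y0,x1,y1=box; m[y0:y1,x0:x1]=mask[y0:y1,x0:x1]
    c=max(cv2.findContours(m,cv2.RETR_EXTERNAL,cv2.CHAIN_APPROX_NONE)[0],key=cv2.contourArea)
    return c
def rect(name,mask,box,z):
    c=comp(mask,box); w=np.array([ray(T,p[0],z)[:2] for p in c])
    r=cv2.minAreaRect((w*1000).astype(np.float32)); print(name,np.round(r[0],1),np.round(r[1],1),round(r[2],1),"px",cv2.boundingRect(c)); return w
g=lambda lo,hi:cv2.inRange(hsv,np.array(lo),np.array(hi))
H,Sa,V=cv2.split(hsv)
if __name__=="__main__":
    rect("blue rim",g((100,80,20),(130,255,255)),(295,155,360,240),.034)
    rect("green rim",g((50,80,20),(85,255,255)),(375,165,442,250),.034)
    red=g((0,150,50),(6,255,255))|g((174,150,50),(180,255,255))
    rect("red rim",red,(222,160,288,242),.034)
    for z in(.0,.079): rect("jar",red,(470,190,520,240),z)
    rect("tape",((V<110)*255).astype(np.uint8),(145,180,190,215),.06)
    dr=(((H<8)|(H>172))&(Sa>70)&(V<130)).astype(np.uint8)*255
    rect("saw top",dr,(170,238,200,268),.04)
    grey=((Sa<70)&(V>60)).astype(np.uint8)*255
    rect("short",grey,(255,262,285,282),.009)
    rect("long",grey,(380,260,410,290),.009)
    rect("key",((Sa<85)&(V>60)).astype(np.uint8)*255,(455,258,492,296),.006)
    for n,b in(("s",(255,262,285,282)),("l",(380,260,410,290)),("k",(455,258,492,296))):
        x0,y0,x1,y1=b; print(n); 
    cv2.imwrite("pics/masks.png",crop(cv2.merge([grey,((Sa<85)&(V>60)).astype(np.uint8)*255,dr]),150,230,500,300,2))
E
python3 m.py
```

```text
blue rim [625.6  11.5] [179.1 128.7] 1.6 px (300, 162, 54, 71)
green rim [ 606.9 -189.3] [178.9 129.8] 1.0 px (381, 174, 54, 71)
red rim [602.4 189.9] [177.8 129.6] 3.2 px (227, 167, 55, 70)
jar [ 623.7 -414.4] [55.2 59.2] 3.7 px (483, 201, 24, 22)
jar [ 599.4 -387.7] [51.8 55.5] 3.7 px (483, 201, 24, 22)
tape [583.6 392.2] [70.5 96.7] 3.7 px (149, 186, 40, 29)
saw top [461.2 344. ] [52.8 40. ] 49.8 px (174, 243, 21, 20)
short [435.5 145. ] [17.3 31.7] 5.0 px (261, 267, 14, 8)
long [ 441.8 -166.3] [18.4 51.1] 41.8 px (385, 267, 18, 18)
key [ 454.2 -359.6] [53.8 62.7] 90.0 px (463, 263, 23, 26)
s
l
k
```

```bash
python3 - <<'E'
from h import *
T=viewer.get_image("top"); S=viewer.get_image("side")
f=lambda *a:np.round(ray(T,a[:2],a[2])*1000,1)
# by eye from crops
print("offcut top corners",[f(250+x/8,240+y/8,.032) for x,y in((510,168),(790,193),(783,300),(505,270))])
print("short head/tip",f(250+98/8,240+244/8,.009),f(250+203/8,240+246/8,.009))
print("long head/tip",f(375+83/6,250+188/6,.009),f(375+158/6,250+108/6,.009))
print("key shankend, cross, bar ends",f(375+548/6,250+92/6,.005),f(375+600/6,250+205/6,.005),f(375+533/6,250+232/6,.005),f(375+660/6,250+178/6,.005))
print("saw top",f(130+267/5,160+455/5,.04), "shank",f(130+258/5,160+448/5,.055))
print("orange",f(130+87/5,160+425/5,.04),f(130+427/5,160+465/5,.04))
E
```

```text
offcut top corners [array([461.6,  33.6,  32. ]), array([459.3, -50.9,  32. ]), array([426.8, -50.4,  32. ]), array([430.6,  33.1,  32. ])]
short head/tip [434.4 157.8   9. ] [435.8 125.8   9. ]
long head/tip [ 427.3 -151.6    9. ] [ 462.1 -181.1    9. ]
key shankend, cross, bar ends [ 479.7 -341.2    5. ] [ 434.3 -362.3    5. ] [ 421.6 -335.1    5. ] [ 447.  -386.8    5. ]
saw top [464.6 347.1  40. ] shank [464.8 347.8  55. ]
orange [473.7 435.1  40. ] [464.6 270.1  40. ]
```

View pics/masks.png

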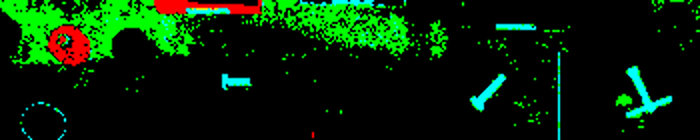

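Call:
jog_arm --dr '[[0,0,0],[0,0,0],[0,0,0],[0,0,0],[0,0,0],[0,0,0],[0,0,0],[0,0,0],[0,0,0],[0,0,0]]' --slide '[[-0.008,0.034,0],[-0.008,0.034,0],[-0.008,0.034,0],[-0.008,0.034,0],[-0.008,0.034,0],[-0.008,0.034,0],[-0.008,0.034,0],[-0.008,0.034,0],[-0.008,0.034,0],[-0.008,0.033,0]]' --gripper '[1,1,1,1,1,1,1,1,1,1]' --force 40

```text
time_s: 1.35
position: [0.4656, 0.3456, 0.2061]
tool_rot: [[0.3, 0.954, -0.0], [0.954, -0.3, 0.0], [0.0, -0.0, -1.0]]
ft_force: [0.2, 0.6, -0.7]
grip_width: 0.0852
```

Call:
jog_arm --dr '[[0,0,0.131],[0,0,0.131],[0,0,0.131],[0,0,0.131],[0,0,0.131],[0,0,0.131],[0,0,0.131],[0,0,0],[0,0,0],[0,0,0]]' --slide '[[0,0,0.01],[0,0,0.01],[0,0,0.01],[0,0,0.01],[0,0,0.01],[0,0,0.01],[0,0,0.01],[0,0,0],[0,0,0],[0,0,0]]' --gripper '[1,1,1,1,1,1,1,1,1,1]'

```text
time_s: 2.35
position: [0.4647, 0.3467, 0.1368]
tool_rot: [[0.939, 0.344, 0.001], [0.344, -0.939, 0.0], [0.001, -0.0, -1.0]]
ft_force: [-0.5, -1.5, -0.4]
grip_width: 0.0861
```

```bash
cat >> h.py <<'E'
def go(x,y,z,hd=None):
    s=observe(); R=s["tool_rot"]; p=s["position"]
    h=np.degrees(np.arctan2(R[1,0],R[0,0]))
    print("t",round(s["time_s"],2),"tcp",np.round(p*1000,1),"h",round(h,2),"tilt",np.round(R[:2,2],4),"grip",round(s["grip_width"]*1000,1),"F",np.round(s["ft_force"],1))
    if x is None: return
    print("slide mm",np.round(R.T@(np.array([x,y,z])-p*1000),1),"turn rad",None if hd is None else round(float(np.radians(h-hd)),4), "max row", np.round(R.T@(np.array([x,y,z])-p*1000)/10,1))
def pic(name,fn,box=None,s=1,marks=()):
    d=viewer.get_image(name); im=d["pixels"].copy()
    for m in marks: cv2.drawMarker(im,tuple(int(round(v)) for v in proj(d,np.array(m)/1000)),(255,0,255),cv2.MARKER_CROSS,8,1)
    if box: im=crop(im,*box,s)
    cv2.imwrite(f"pics/{fn}.png",im); return d
E
python3 - <<'E'
from h import *
go(464.5,347,20)
pic("wrist","w1",marks=[(464.5,347,55),(464.5,347,0)])
E
```

```text
t 2.35 tcp [464.7 346.7 136.8] h 20.14 tilt [0.001  0.0004] grip 86.1 F [-0.5 -1.5 -0.4]
slide mm [ -0.2  -0.3 116.8] turn rad None max row [-0.  -0.  11.7]
```

View pics/w1.png

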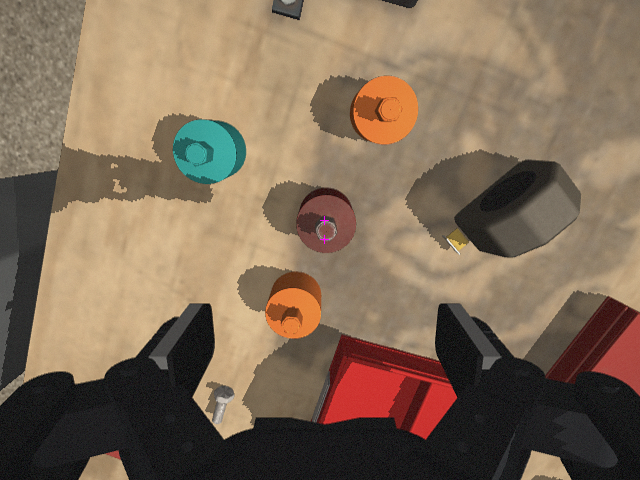

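The wrist view shows the saw's shank at (326,230), right on the projected mark, so I'll descend and grip.

Call:
jog_arm --dr '[[0,0,0],[0,0,0],[0,0,0],[0,0,0],[0,0,0],[0,0,0],[0,0,0],[0,0,0],[0,0,0],[0,0,0]]' --slide '[[0,0,0.015],[0,0,0.015],[0,0,0.015],[0,0,0.015],[0,0,0.015],[0,0,0.015],[0,0,0.012],[0,0,0.01],[0,0,0.005],[0,0,0]]' --gripper '[1,1,1,1,1,1,1,1,1,1]'

```text
time_s: 3.4
position: [0.4643, 0.3465, 0.0187]
tool_rot: [[0.94, 0.342, -0.001], [0.342, -0.94, -0.0], [-0.001, 0.0, -1.0]]
ft_force: [-0.4, -0.0, -0.1]
grip_width: 0.0851
```

Call:
jog_arm --dr '[[0,0,0],[0,0,0],[0,0,0],[0,0,0],[0,0,0],[0,0,0],[0,0,0],[0,0,0],[0,0,0],[0,0,0]]' --slide '[[0,0,0],[0,0,0],[0,0,0],[0,0,0],[0,0,0],[0,0,0],[0,0,0],[0,0,0],[0,0,0],[0,0,0]]' --gripper '[-1,-1,-1,-1,-1,-1,-1,-1,-1,-1]' --force 40

```text
time_s: 4.4
position: [0.4648, 0.3468, 0.0199]
tool_rot: [[0.94, 0.342, 0.001], [0.342, -0.94, 0.001], [0.001, -0.0, -1.0]]
ft_force: [0.2, -0.2, 5.5]
grip_width: 0.0418
```

```bash
python3 - <<'E'
from h import *
go(464.5,347,20)
pic("wrist","w2")
E
```

```text
t 4.4 tcp [464.8 346.8  19.9] h 19.99 tilt [0.0013 0.0006] grip 41.8 F [ 0.2 -0.2  5.5]
slide mm [-0.2 -0.3 -0.1] turn rad None max row [-0. -0. -0.]
```

View pics/w2.png

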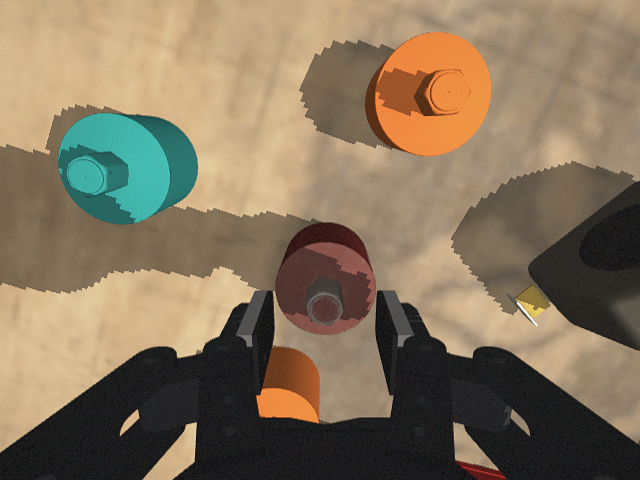

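Call:
jog_arm --dr '[[0,0,0],[0,0,0],[0,0,0],[0,0,0],[0,0,0],[0,0,-0.128],[0,0,-0.128],[0,0,-0.128],[0,0,-0.128],[0,0,-0.128]]' --slide '[[0,0,-0.005],[0,0,-0.01],[0,0,-0.015],[0,0,-0.015],[0,0,-0.015],[0,0,-0.015],[0,0,-0.01],[0,0,-0.01],[0,0,-0.005],[0,0,0]]' --gripper '[-1,-1,-1,-1,-1,-1,-1,-1,-1,-1]'

```text
time_s: 5.45
position: [0.4646, 0.3467, 0.1205]
tool_rot: [[0.545, 0.838, 0.001], [0.838, -0.545, 0.001], [0.001, 0.001, -1.0]]
ft_force: [0.1, -0.4, -2.2]
grip_width: 0.042
```

Call:
jog_arm --dr '[[0,0,-0.128],[0,0,-0.128],[0,0,-0.128],[0,0,-0.128],[0,0,-0.128],[0,0,0],[0,0,0],[0,0,0],[0,0,0],[0,0,0]]' --slide '[[0,0,0],[0,0,0],[0,0,0],[0,0,0],[0,0,0],[-0.02,0.011,0],[-0.036,0.02,0],[-0.04,0.022,0],[-0.036,0.02,0],[-0.02,0.011,0]]' --gripper '[-1,-1,-1,-1,-1,-1,-1,-1,-1,-1]'

```text
time_s: 6.45
position: [0.5584, 0.197, 0.1195]
tool_rot: [[-0.056, 0.998, 0.0], [0.998, 0.056, -0.0], [-0.0, 0.0, -1.0]]
ft_force: [-0.1, -0.7, -1.1]
grip_width: 0.042
```

```bash
python3 - <<'E'
from h import *
go(563.6,187.7,24.5,93.2)
pic("wrist","w3")
pic("side","s3",(220,130,440,270),3.5)
E
```

```text
t 6.45 tcp [558.4 197.  119.5] h 93.21 tilt [ 0.0003 -0.0005] grip 42.0 F [-0.1 -0.7 -1.1]
slide mm [-9.5  4.6 95. ] turn rad 0.0001 max row [-1.   0.5  9.5]
```

View pics/w3.png

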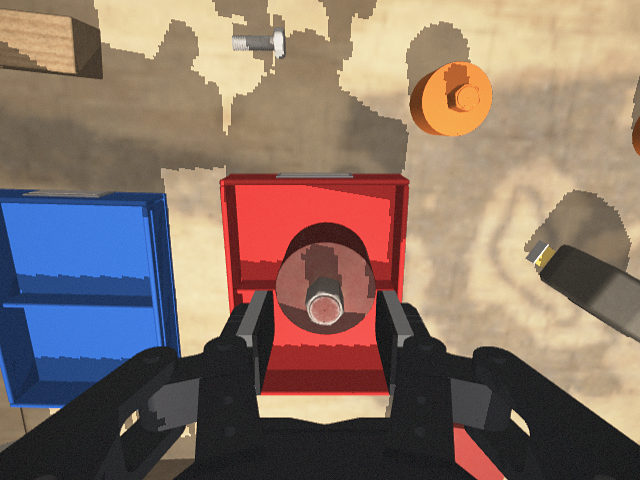

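View pics/s3.png

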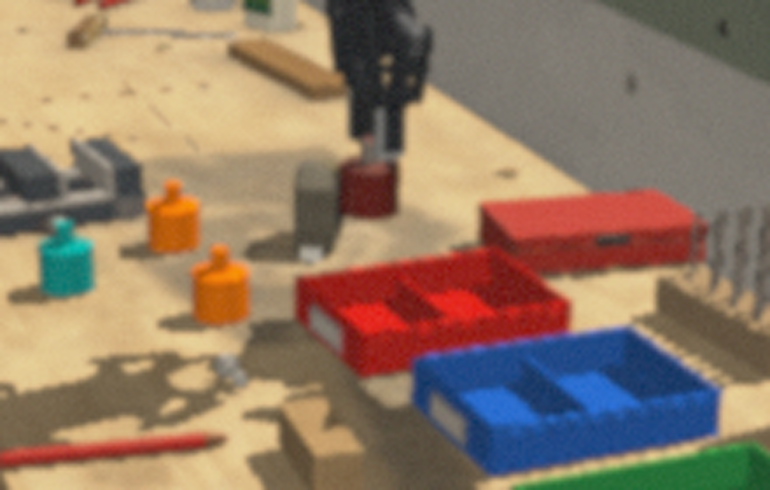

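```bash
python3 - <<'E'
from h import *
d=viewer.get_image("wrist")
for p in((221,178),(408,178)): print(np.round(ray(d,p,.034)*1000,1))
E
```

```text
[521.9 127.2  34. ]
[515. 252.  34.]
```

Call:
jog_arm --dr '[[0,0,0],[0,0,0],[0,0,0],[0,0,0],[0,0,0],[0,0,0],[0,0,0],[0,0,0],[0,0,0],[0,0,0]]' --slide '[[-0.005,0.002,0],[-0.0045,0.0026,0],[0,0,0.005],[0,0,0.01],[0,0,0.01],[0,0,0.01],[0,0,0.01],[0,0,0.005],[0,0,0],[0,0,0]]' --gripper '[-1,-1,-1,-1,-1,-1,-1,-1,-1,-1]'

```text
time_s: 7.6
position: [0.5624, 0.1906, 0.0693]
tool_rot: [[-0.058, 0.998, 0.0], [0.998, 0.058, 0.0], [0.0, 0.0, -1.0]]
ft_force: [-0.2, 0.6, -2.1]
grip_width: 0.0417
```

```bash
python3 - <<'E'
from h import *
go(563.6,187.7,24.7,93.2)
pic("wrist","w4")
E
```

```text
t 7.6 tcp [562.4 190.6  69.3] h 93.33 tilt [0.0003 0.0001] grip 41.7 F [-0.2  0.6 -2.1]
slide mm [-2.9  1.  44.6] turn rad 0.0023 max row [-0.3  0.1  4.5]
```

View pics/w4.png

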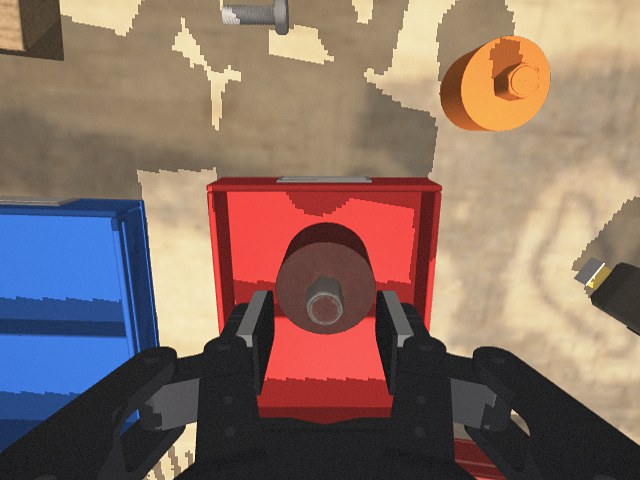

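Call:
jog_arm --dr '[[0,0,0],[0,0,0],[0,0,0],[0,0,0],[0,0,0],[0,0,0],[0,0,0],[0,0,0],[0,0,0],[0,0,0]]' --slide '[[-0.002,0,0.008],[0,0,0.01],[0,0,0.01],[0,0,0.008],[0,0,0.004],[0,0,0.003],[0,0,0.002],[0,0,0],[0,0,0],[0,0,0]]' --gripper '[-1,-1,-1,-1,-1,-1,-1,-1,-1,-1]'

```text
time_s: 8.65
position: [0.5624, 0.1885, 0.0243]
tool_rot: [[-0.058, 0.998, 0.0], [0.998, 0.058, -0.0], [-0.0, 0.0, -1.0]]
ft_force: [0.2, 0.0, -1.7]
grip_width: 0.0421
```

```bash
python3 - <<'E'
from h import *
go(563.6,187.7,24.7,93.2)
E
```

```text
t 8.65 tcp [562.4 188.5  24.3] h 93.34 tilt [ 0.0003 -0.    ] grip 42.1 F [ 0.2  0.  -1.7]
slide mm [-0.9  1.1 -0.4] turn rad 0.0024 max row [-0.1  0.1 -0. ]
```

Call:
jog_arm --dr '[[0,0,0],[0,0,0],[0,0,0],[0,0,0],[0,0,0],[0,0,0],[0,0,0],[0,0,0],[0,0,0],[0,0,0]]' --slide '[[0,0,0],[0,0,0],[0,0,0],[0,0,0],[0,0,-0.01],[0,0,-0.02],[0,0,-0.02],[0,0,-0.02],[0,0,-0.02],[0,0,-0.01]]' --gripper '[0.4,0.4,0.4,0.4,0.4,0.4,0.4,0.4,0.4,0.4]'

```text
time_s: 9.65
position: [0.563, 0.1886, 0.1266]
tool_rot: [[-0.058, 0.998, 0.003], [0.998, 0.058, 0.0], [0.0, 0.003, -1.0]]
ft_force: [1.1, 0.2, 0.4]
grip_width: 0.0595
```

```bash
python3 - <<'E'
from h import *
go(435,142,120,0)
pic("wrist","w5")
E
```

```text
t 9.65 tcp [563.  188.6 126.6] h 93.34 tilt [0.0033 0.0004] grip 59.5 F [1.1 0.2 0.4]
slide mm [ -39.1 -130.5    6.2] turn rad 1.629 max row [ -3.9 -13.1   0.6]
```

View pics/w5.png

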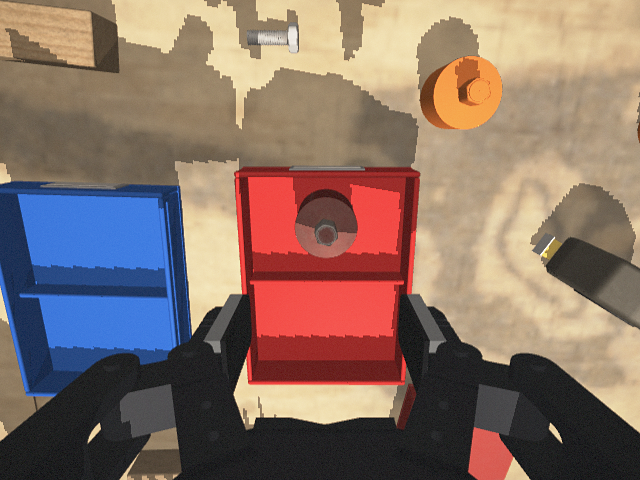

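Saw upright in the near red bay at wrist pixel (326,228). The short bolt shows at (248–298, 39).

```bash
python3 - <<'E'
from h import *
d=viewer.get_image("wrist")
for p in((248,38),(298,39)): print(np.round(ray(d,p,.009)*1000,1))
E
```

```text
[435.8 130.5   9. ]
[434.4 164.5   9. ]
```

Call:
jog_arm --dr '[[0,0,0],[0,0,0],[0,0,0],[0,0,0],[0,0,0.13],[0,0,0.13],[0,0,0.13],[0,0,0.13],[0,0,0.13],[0,0,0.13]]' --slide '[[-0.008,-0.027,0],[-0.011,-0.038,0],[-0.011,-0.038,0],[-0.008,-0.027,0],[0,0,0],[0,0,0],[0,0,0],[0,0,0],[0,0,0],[0,0,0]]' --gripper '[0.4,0.4,0.4,0.4,0.4,0.4,0.4,0.4,0.4,0.4]'

```text
time_s: 10.75
position: [0.4343, 0.143, 0.1233]
tool_rot: [[0.665, 0.747, -0.002], [0.747, -0.665, -0.0], [-0.001, -0.001, -1.0]]
ft_force: [-0.6, 0.2, -0.2]
grip_width: 0.06
```

Call:
jog_arm --dr '[[0,0,0.13],[0,0,0.13],[0,0,0.13],[0,0,0.13],[0,0,0.13],[0,0,0.13],[0,0,0.069],[0,0,0],[0,0,0],[0,0,0]]' --slide '[[0,0,0],[0,0,0],[0,0,0],[0,0,0],[0,0,0],[0,0,0],[0,0,0],[0,0,0],[0,0,0],[0,0,0]]' --gripper '[0.4,0.4,0.4,0.4,0.4,0.4,0.4,0.4,0.4,0.4]'

```text
time_s: 11.75
position: [0.4346, 0.143, 0.1238]
tool_rot: [[1.0, 0.001, -0.001], [0.001, -1.0, -0.0], [-0.001, 0.0, -1.0]]
ft_force: [0.4, -0.5, 0.5]
grip_width: 0.0598
```

```bash
python3 - <<'E'
from h import *
go(435,142,14,0)
pic("wrist","w6",marks=[(435,142,9)])
E
```

```text
t 11.75 tcp [434.6 143.  123.8] h 0.08 tilt [-0.0006 -0.    ] grip 59.8 F [ 0.4 -0.5  0.5]
slide mm [  0.4   1.  109.8] turn rad 0.0015 max row [ 0.   0.1 11. ]
```

View pics/w6.png

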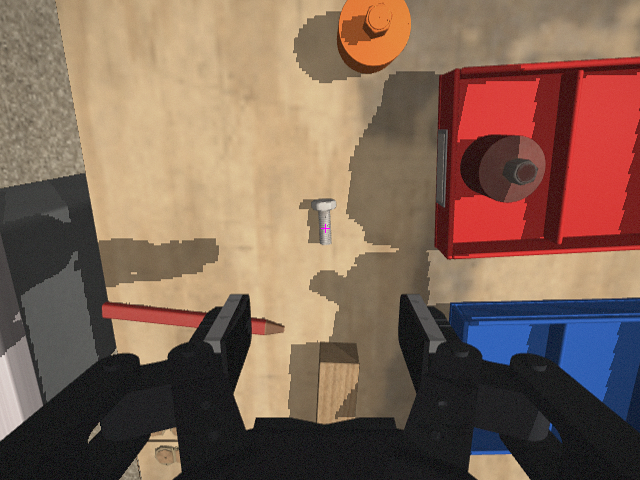

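Bolt centre at about (325,222), so y ≈ 145. Descending and gripping.

Call:
jog_arm --dr '[[0,0,0],[0,0,0],[0,0,0],[0,0,0],[0,0,0],[0,0,0],[0,0,0],[0,0,0],[0,0,0],[0,0,0]]' --slide '[[0,-0.0025,0.01],[0,0,0.015],[0,0,0.015],[0,0,0.015],[0,0,0.015],[0,0,0.015],[0,0,0.012],[0,0,0.008],[0,0,0.005],[0,0,0]]' --gripper '[0.2,0.2,0.2,0.2,0.2,0.2,0.2,0.2,0.2,0.2]'

```text
time_s: 12.8
position: [0.4345, 0.1455, 0.0136]
tool_rot: [[1.0, 0.0, -0.001], [0.0, -1.0, -0.0], [-0.001, 0.0, -1.0]]
ft_force: [0.5, -0.1, 1.4]
grip_width: 0.0509
```

Call:
jog_arm --dr '[[0,0,0],[0,0,0],[0,0,0],[0,0,0],[0,0,0],[0,0,0],[0,0,0],[0,0,0],[0,0,0],[0,0,0]]' --slide '[[0,0,0],[0,0,0],[0,0,0],[0,0,0],[0,0,0],[0,0,0],[0,0,0],[0,0,0],[0,0,0],[0,0,0]]' --gripper '[-1,-1,-1,-1,-1,-1,-1,-1,-1,-1]'

```text
time_s: 13.8
position: [0.4348, 0.1455, 0.0141]
tool_rot: [[1.0, -0.0, -0.0], [-0.0, -1.0, 0.0], [-0.0, -0.0, -1.0]]
ft_force: [-1.1, 0.1, 0.1]
grip_width: -0.0003
```

Call:
jog_arm --dr '[[0,0,0],[0,0,0],[0,0,0],[0,0,0],[0,0,0],[0,0,0],[0,0,0],[0,0,0],[0,0,0],[0,0,0]]' --slide '[[0,0,0],[0,0,-0.005],[0,0,-0.01],[0,0,-0.015],[0,0,-0.015],[0,0,-0.015],[0,0,-0.015],[0,0,-0.01],[0,0,-0.005],[0,0,0]]' --gripper '[-1,-1,-1,-1,-1,-1,-1,-1,-1,-1]'

```text
time_s: 14.8
position: [0.435, 0.1455, 0.1047]
tool_rot: [[1.0, 0.0, 0.001], [0.0, -1.0, 0.0], [0.001, -0.0, -1.0]]
ft_force: [-0.5, 0.4, 0.4]
grip_width: -0.0
```

```bash
python3 - <<'E'
from h import *
go(671,12.7,110,0)
pic("wrist","w7")
E
```

```text
t 14.8 tcp [435.  145.5 104.7] h 0.0 tilt [0.0011 0.    ] grip -0.0 F [-0.5  0.4  0.4]
slide mm [236.  132.8  -5.1] turn rad 0.0 max row [23.6 13.3 -0.5]
```

View pics/w7.png

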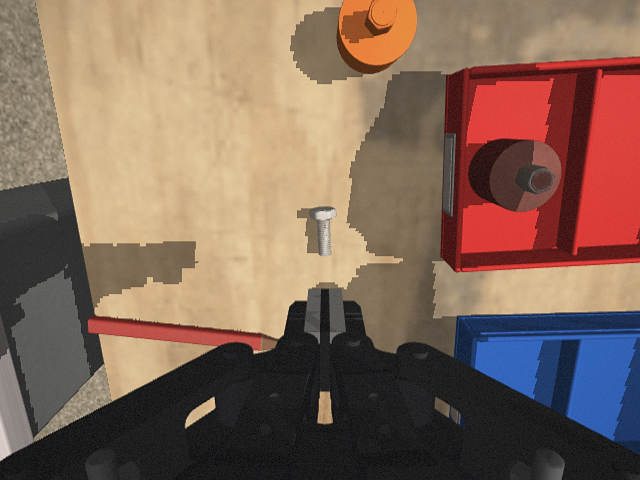

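The grip closed on nothing. The bolt is still on the bench at (322,231), so I'll remeasure it.

```bash
python3 - <<'E'
from h import *
d=viewer.get_image("wrist")
print("cam",np.round(-d["R"].T@d["t"]*1000,1))
for z in(0,.009,.017):
    print(z,[np.round(ray(d,p,z)*1000,1) for p in((322,207),(325,255),(322,231))])
T=pic("top","t8",(240,240,300,300),10,[(435,145,9),(435,145.5,14)])
S=pic("side","s8",(260,210,320,260),10,[(435,145,9),(435,145.5,0)])
cv2.imwrite("pics/w8.png",crop(d["pixels"],270,180,370,330,4))
E
```

```text
cam [433.9 219.  272.5]
0 [array([432.5, 163.5,   0. ]), array([434.7, 126.4,   0. ]), array([432.5, 145.3,   0. ])]
0.009 [array([432.6, 165.4,   9. ]), array([434.7, 129.4,   9. ]), array([432.5, 147.7,   9. ])]
0.017 [array([432.6, 167. ,  17. ]), array([434.7, 132.2,  17. ]), array([432.6, 149.9,  17. ])]
```

View pics/s8.png

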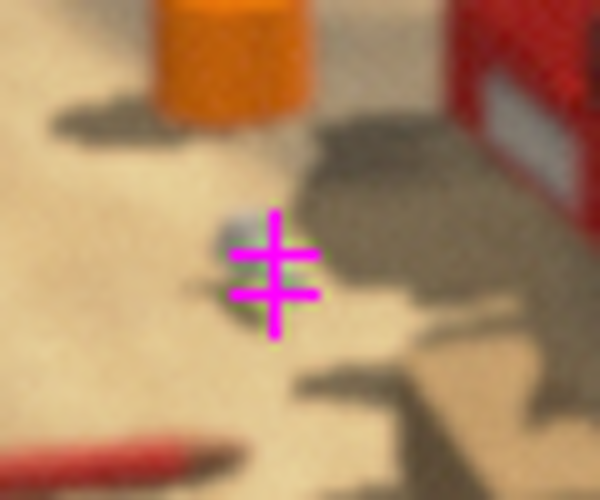

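View pics/t8.png

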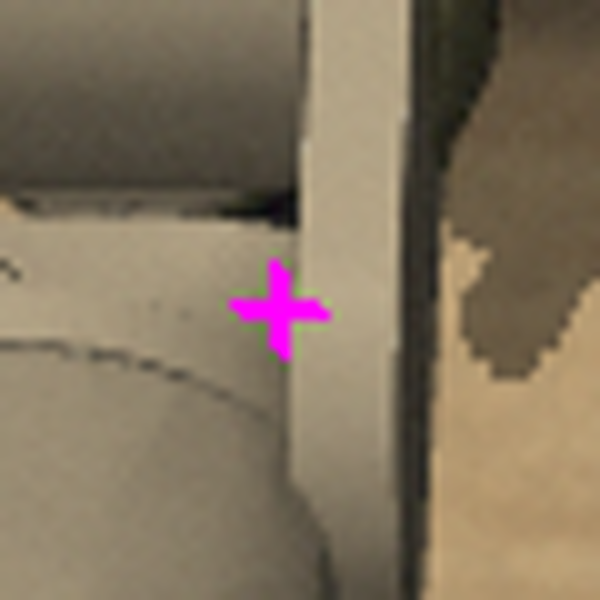

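View pics/w8.png

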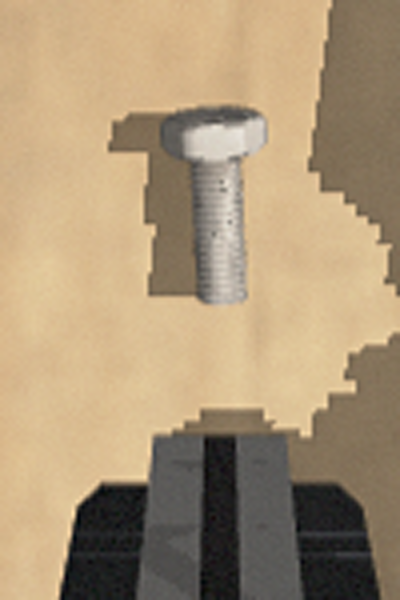

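```bash
python3 - <<'E'
from h import *
d=viewer.get_image("wrist")
K,R,t=d["camera_matrix"],d["R"],d["t"]; c=-R.T@t
for v in (289,294,304):
  for yo in(.011,0,-.011):
    q=R.T@np.linalg.solve(K,np.array([325,v,1.])); s=(.1455+yo-c[1])/q[1]; print(v,yo,np.round((c+q*s)*1000-[435,145.5,104.7],1))
E
```

```text
289 0.011 [-0.8 11.  26.2]
289 0 [-0.8  0.   1.4]
289 -0.011 [ -0.7 -11.  -23.5]
294 0.011 [-0.8 11.  31. ]
294 0 [-0.8  0.   7. ]
294 -0.011 [ -0.7 -11.  -17. ]
304 0.011 [-0.8 11.  39.8]
304 0 [-0.8  0.  17.4]
304 -0.011 [ -0.8 -11.   -5.1]
```

```bash
python3 - <<'E'
from h import *
p=observe()["position"]*1000; print(p)
d=viewer.get_image("side"); im=d["pixels"].copy()
im=crop(im,200,100,350,220,5); 
for X in [p,p-[0,0,11],p+[0,-11,0],p+[0,11,0],p+[0,0,54]]:
    q=(proj(d,X/1000)-[200,100]+.5)*5; cv2.drawMarker(im,tuple(int(v) for v in q),(255,0,255),0,12,1)
cv2.imwrite("pics/s9.png",im)
d=viewer.get_image("top"); im=crop(d["pixels"],200,150,380,285,4.4)
for X in [(562.6,188.6,55),(433.5,147.5,9)]:
    q=(proj(d,np.array(X)/1000)-[200,150]+.5)*4.4; cv2.drawMarker(im,tuple(int(v) for v in q),(255,0,255),0,12,1)
cv2.imwrite("pics/t9.png",im)
E
```

```text
[434.53460485 145.48896879 103.61211977]
```

View pics/s9.png

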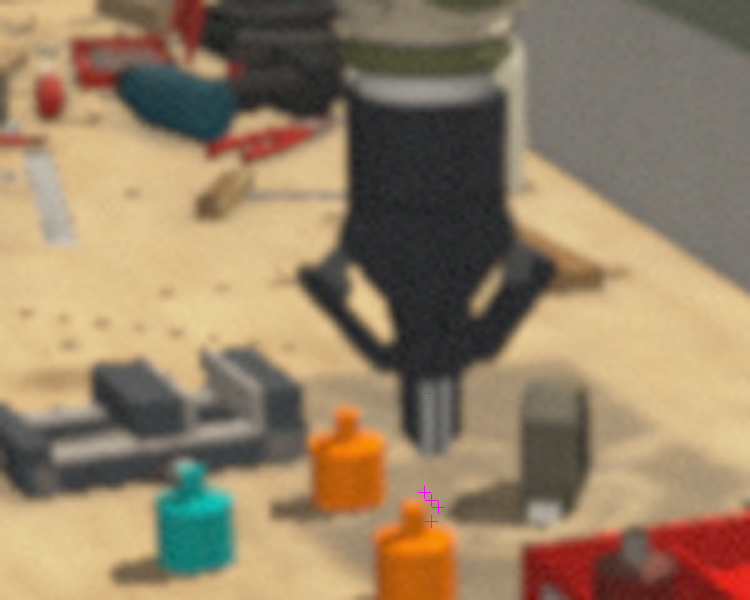

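View pics/t9.png

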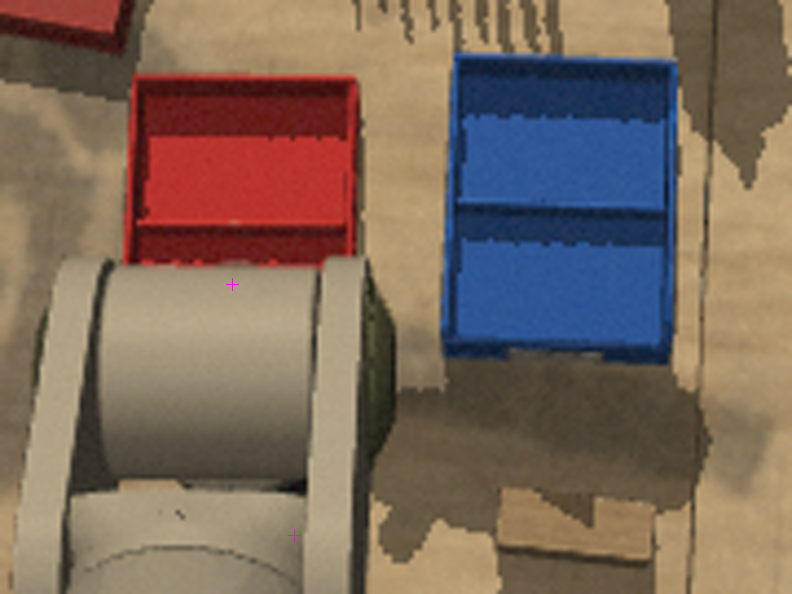

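The side view puts the fingertips (crop 433,452) about 34 mm above where the reported TCP says they should be (431,520). The wrist view gives +37 mm, in agreement. That would explain the miss, so I'll descend again in stages and check height and force at each.

Call:
jog_arm --dr '[[0,0,-0.058],[0,0,0],[0,0,0],[0,0,0],[0,0,0],[0,0,0],[0,0,0],[0,0,0],[0,0,0],[0,0,0]]' --slide '[[-0.001,-0.002,0.01],[0,0,0.015],[0,0,0.015],[0,0,0.015],[0,0,0.015],[0,0,0.012],[0,0,0.006],[0,0,0],[0,0,0],[0,0,0]]' --gripper '[0,0,0,0,0,0,0,0,0,0]'

```text
time_s: 16.15
position: [0.4341, 0.1476, 0.0166]
tool_rot: [[0.998, 0.058, 0.001], [0.058, -0.998, 0.0], [0.001, -0.0, -1.0]]
ft_force: [0.4, -0.1, -0.8]
grip_width: 0.0426
```

```bash
python3 - <<'E'
from h import *
go(433.5,147.5,14,3.3)
pic("wrist","w10")
p=observe()["position"]*1000
d=viewer.get_image("side"); im=d["pixels"].copy()
im=crop(im,220,130,370,250,5); 
for X in [p,p-[0,0,11],p+[0,0,24]]:
    q=(proj(d,X/1000)-[220,130]+.5)*5; cv2.drawMarker(im,tuple(int(v) for v in q),(255,0,255),0,12,1)
cv2.imwrite("pics/s10.png",im)
E
```

```text
t 16.15 tcp [434.1 147.6  16.6] h 3.32 tilt [0.0011 0.0001] grip 42.6 F [ 0.4 -0.1 -0.8]
slide mm [-0.6  0.   2.6] turn rad 0.0004 max row [-0.1  0.   0.3]
```

View pics/w10.png

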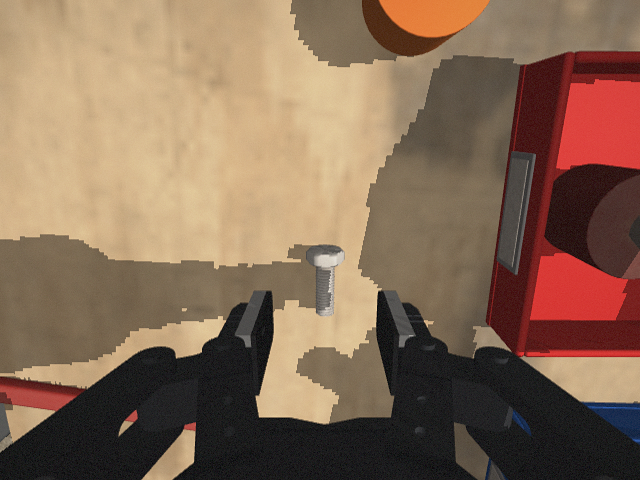

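View pics/s10.png

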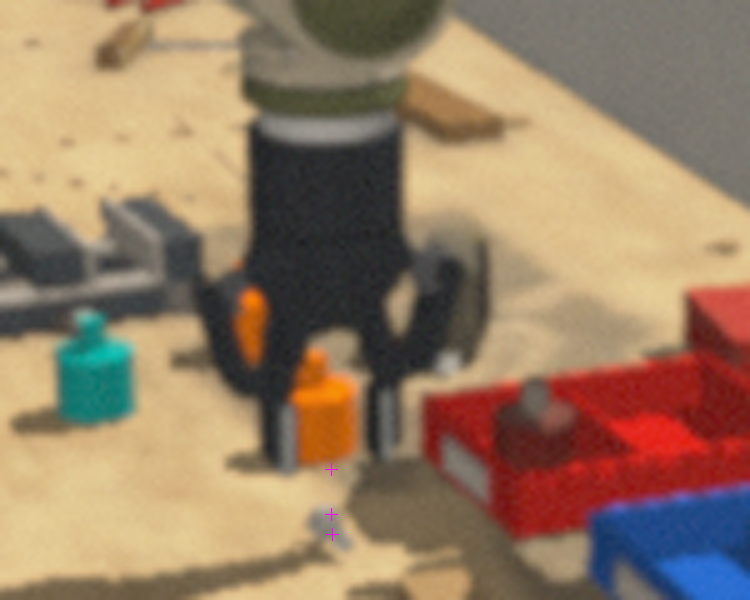

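Confirmed: at reported z=17 mm the tips (285,465) stand level with the +24 mm mark, well above the bolt. Every height needs to go about 35 mm lower, so I'll descend another 34 mm slowly.

Call:
jog_arm --dr '[[0,0,0],[0,0,0],[0,0,0],[0,0,0],[0,0,0],[0,0,0],[0,0,0],[0,0,0],[0,0,0],[0,0,0]]' --slide '[[0,0,0.006],[0,0,0.006],[0,0,0.006],[0,0,0.005],[0,0,0.004],[0,0,0.003],[0,0,0.002],[0,0,0.001],[0,0,0.001],[0,0,0]]' --gripper '[0,0,0,0,0,0,0,0,0,0]'

```text
time_s: 17.25
position: [0.4338, 0.1475, -0.0179]
tool_rot: [[0.998, 0.058, 0.0], [0.058, -0.998, -0.0], [0.0, 0.0, -1.0]]
ft_force: [-0.3, -0.6, 0.1]
grip_width: 0.043
```

```bash
python3 - <<'E'
from h import *
go(433.5,147.5,14,3.3)
pic("wrist","w11")
d=pic("side","s11",(220,130,370,250),5)
E
```

```text
t 17.25 tcp [433.8 147.5 -17.9] h 3.33 tilt [ 0. -0.] grip 43.0 F [-0.3 -0.6  0.1]
slide mm [ -0.3   0.  -31.9] turn rad 0.0004 max row [-0.   0.  -3.2]
```

View pics/w11.png

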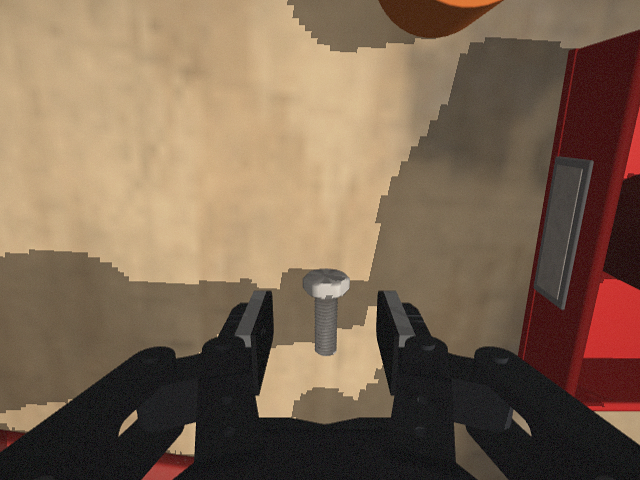

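View pics/s11.png

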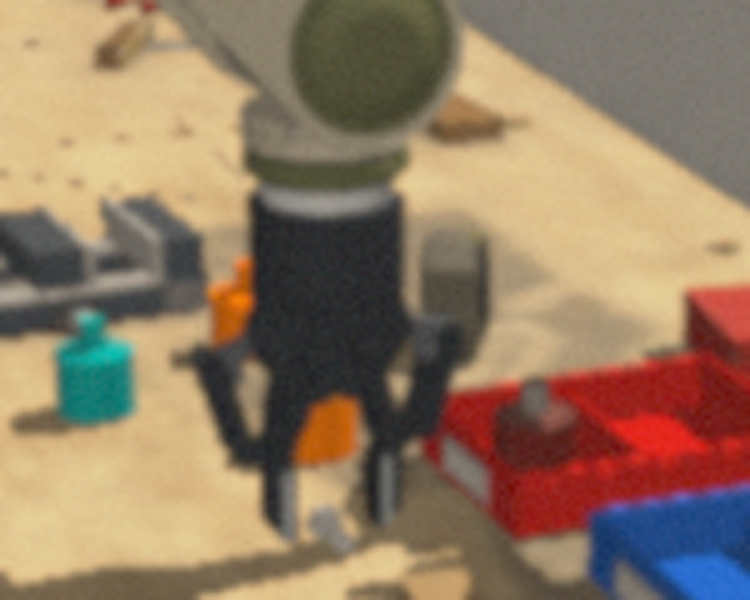

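No contact force, and the bolt now lies between the pads. Closing.

Call:
jog_arm --dr '[[0,0,0],[0,0,0],[0,0,0],[0,0,0],[0,0,0],[0,0,0],[0,0,0],[0,0,0],[0,0,0],[0,0,0]]' --slide '[[0,0,0.002],[0,0,0],[0,0,0],[0,0,0],[0,0,0],[0,0,0],[0,0,0],[0,0,0],[0,0,0],[0,0,0]]' --gripper '[0,-1,-1,-1,-1,-1,-1,-1,-1,-1]'

```text
time_s: 18.35
position: [0.4338, 0.1475, -0.0198]
tool_rot: [[0.998, 0.058, 0.0], [0.058, -0.998, 0.0], [0.0, -0.0, -1.0]]
ft_force: [-0.9, 0.6, 5.6]
grip_width: 0.0154
```

Call:
jog_arm --dr '[[0,0,0],[0,0,0],[0,0,0],[0,0,0],[0,0,0],[0,0,0],[0,0,0],[0,0,0],[0,0,0],[0,0,0]]' --slide '[[0,0,0],[0,0,-0.005],[0,0,-0.01],[0,0,-0.015],[0,0,-0.015],[0,0,-0.015],[0,0,-0.015],[0,0,-0.01],[0,0,-0.005],[0,0,0]]' --gripper '[-1,-1,-1,-1,-1,-1,-1,-1,-1,-1]'

```text
time_s: 19.35
position: [0.434, 0.1475, 0.0706]
tool_rot: [[0.998, 0.058, 0.001], [0.058, -0.998, 0.0], [0.001, -0.0, -1.0]]
ft_force: [0.0, -0.2, -1.4]
grip_width: 0.0155
```

```bash
python3 - <<'E'
from h import *
go(670.5,12.7,70,1.6)
pic("wrist","w12")
E
```

```text
t 19.35 tcp [434.  147.5  70.6] h 3.32 tilt [0.001  0.0001] grip 15.5 F [ 0.  -0.2 -1.4]
slide mm [228.3 148.3   0.8] turn rad 0.0301 max row [22.8 14.8  0.1]
```

View pics/w12.png

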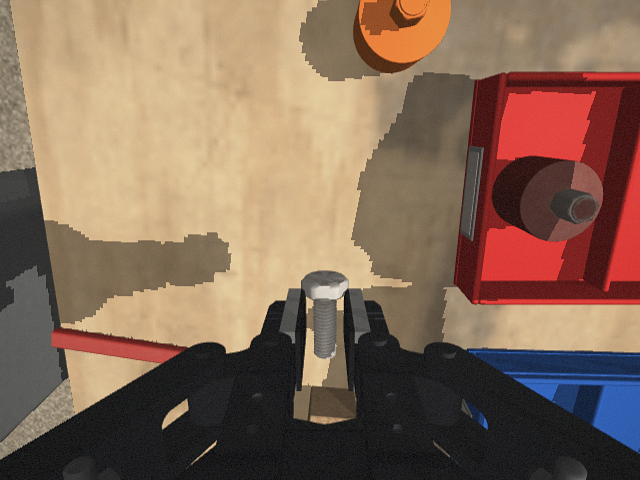

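Call:
jog_arm --dr '[[0,0,0],[0,0,0],[0,0,0],[0,0,0],[0,0,0],[0,0,0],[0,0,0],[0,0,0],[0,0,0],[0,0,0]]' --slide '[[0.01,0.007,0],[0.02,0.013,0],[0.03,0.019,0],[0.036,0.023,0],[0.036,0.024,0],[0.036,0.024,0],[0.03,0.019,0],[0.02,0.013,0],[0.01,0.006,0],[0,0,0]]' --gripper '[-1,-1,-1,-1,-1,-1,-1,-1,-1,-1]'

```text
time_s: 20.4
position: [0.671, 0.0114, 0.0686]
tool_rot: [[0.998, 0.057, -0.001], [0.057, -0.998, 0.0], [-0.001, -0.0, -1.0]]
ft_force: [-0.5, 0.0, -0.7]
grip_width: 0.0155
```

```bash
python3 - <<'E'
from h import *
go(671,12.7,-14.8,1.6)
pic("wrist","w13")
E
```

```text
t 20.4 tcp [671.   11.4  68.6] h 3.24 tilt [-0.0009  0.    ] grip 15.5 F [-0.5  0.  -0.7]
slide mm [ 0.1 -1.3 83.4] turn rad 0.0286 max row [ 0.  -0.1  8.3]
```

View pics/w13.png

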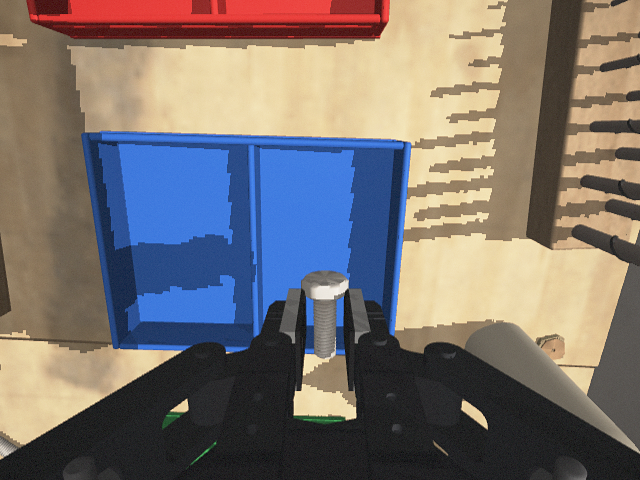

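Call:
jog_arm --dr '[[0,0,0],[0,0,0],[0,0,0],[0,0,0],[0,0,0],[0,0,0],[0,0,0],[0,0,0],[0,0,0],[0,0,0]]' --slide '[[0,0,0.008],[0,0,0.012],[0,0,0.015],[0,0,0.015],[0,0,0.012],[0,0,0.01],[0,0,0.006],[0,0,0.003],[0,0,0.002],[0,0,0]]' --gripper '[-1,-1,-1,-1,-1,-1,-1,-1,-1,-1]'

```text
time_s: 21.45
position: [0.6701, 0.013, -0.0127]
tool_rot: [[0.998, 0.058, 0.0], [0.058, -0.998, -0.0], [0.0, 0.0, -1.0]]
ft_force: [-0.3, 0.1, 0.1]
grip_width: 0.0155
```

Call:
jog_arm --dr '[[0,0,0],[0,0,0],[0,0,0],[0,0,0],[0,0,0],[0,0,0],[0,0,0],[0,0,0],[0,0,0],[0,0,0]]' --slide '[[0,0,0],[0,0,0],[0,0,0],[0,0,0],[0,0,-0.01],[0,0,-0.015],[0,0,-0.02],[0,0,-0.02],[0,0,-0.015],[0,0,-0.01]]' --gripper '[-0.3,-0.3,-0.3,-0.3,-0.3,-0.3,-0.3,-0.3,-0.3,-0.3]'

```text
time_s: 22.45
position: [0.6706, 0.0129, 0.0799]
tool_rot: [[0.998, 0.058, 0.003], [0.058, -0.998, -0.001], [0.003, 0.001, -1.0]]
ft_force: [-0.1, -0.4, -0.4]
grip_width: 0.0298
```

```bash
python3 - <<'E'
from h import *
go(444.6,-8.7,75,2)
pic("wrist","w14")
E
```

```text
t 22.45 tcp [670.6  12.9  79.9] h 3.33 tilt [ 0.0032 -0.0005] grip 29.8 F [-0.1 -0.4 -0.4]
slide mm [-226.9    8.5    4.2] turn rad 0.0232 max row [-22.7   0.8   0.4]
```

View pics/w14.png

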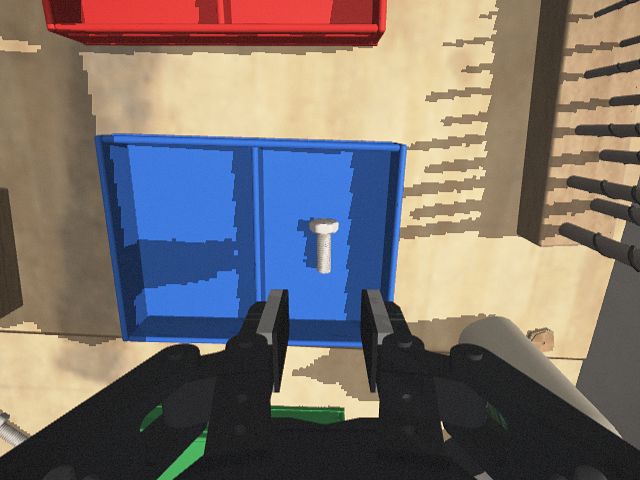

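Short bolt lies in the far blue bay at (323,245). On to the offcut.

Call:
jog_arm --dr '[[0,0,0],[0,0,0],[0,0,0],[0,0,0],[0,0,0],[0,0,0],[0,0,0],[0,0,0],[0,0,0.095],[0,0,0]]' --slide '[[-0.015,0.001,0],[-0.028,0.001,0],[-0.036,0.001,0],[-0.036,0.001,0],[-0.036,0.001,0],[-0.036,0.001,0],[-0.026,0.001,0],[-0.014,0.001,0],[0,0,0],[0,0,0]]' --gripper '[0.6,0.6,0.6,0.6,0.6,0.6,0.6,0.6,0.6,0.6]'

```text
time_s: 23.5
position: [0.4437, -0.0082, 0.0774]
tool_rot: [[0.999, -0.038, 0.0], [-0.038, -0.999, -0.0], [0.0, 0.0, -1.0]]
ft_force: [-0.3, -0.3, -0.1]
grip_width: 0.0686
```

```bash
python3 - <<'E'
from h import *
go(444.6,-8.7,-10,-2.1)
d=pic("wrist","w15",marks=[(461.6,33.6,32),(459.3,-50.9,32),(426.8,-50.4,32),(430.6,33.1,32)])
E
```

```text
t 23.5 tcp [443.7  -8.2  77.4] h -2.19 tilt [ 0.0004 -0.0001] grip 68.6 F [-0.3 -0.3 -0.1]
slide mm [ 0.9  0.4 87.4] turn rad -0.0017 max row [0.1 0.  8.7]
```

View pics/w15.png

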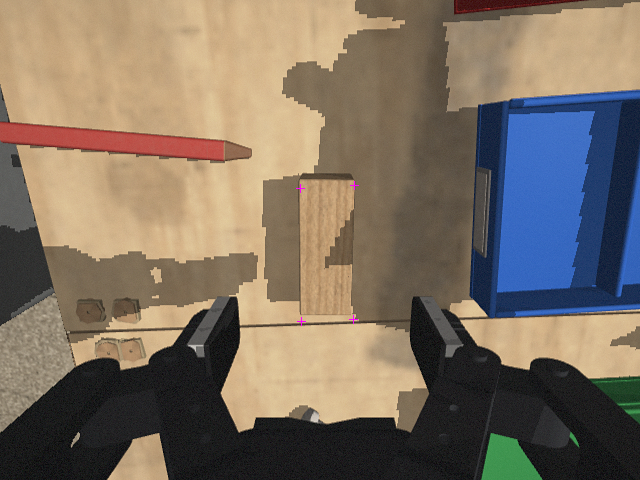

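Call:
jog_arm --dr '[[0,0,0],[0,0,0],[0,0,0],[0,0,0],[0,0,0],[0,0,0],[0,0,0],[0,0,0],[0,0,0],[0,0,0]]' --slide '[[0,-0.003,0.01],[0,0,0.013],[0,0,0.015],[0,0,0.015],[0,0,0.015],[0,0,0.011],[0,0,0.007],[0,0,0.004],[0,0,0.002],[0,0,0]]' --gripper '[0.6,0.6,0.6,0.6,0.6,0.6,0.6,0.6,0.6,0.6]'

```text
time_s: 24.55
position: [0.4441, -0.0051, -0.0149]
tool_rot: [[0.999, -0.037, 0.0], [-0.037, -0.999, -0.0], [0.0, 0.0, -1.0]]
ft_force: [-0.7, 0.7, -0.3]
grip_width: 0.0681
```

Call:
jog_arm --dr '[[0,0,0],[0,0,0],[0,0,0],[0,0,0],[0,0,0],[0,0,0],[0,0,0],[0,0,0],[0,0,0],[0,0,0]]' --slide '[[0,0,0],[0,0,0],[0,0,0],[0,0,0],[0,0,0],[0,0,0],[0,0,0],[0,0,0],[0,0,0],[0,0,0]]' --gripper '[-1,-1,-1,-1,-1,-1,-1,-1,-1,-1]'

```text
time_s: 25.55
position: [0.4442, -0.0053, -0.0144]
tool_rot: [[0.999, -0.037, 0.001], [-0.037, -0.999, -0.0], [0.001, 0.0, -1.0]]
ft_force: [-1.3, 0.6, 6.5]
grip_width: 0.031
```

Call:
jog_arm --dr '[[0,0,0],[0,0,0],[0,0,0],[0,0,0],[0,0,0],[0,0,0],[0,0,0],[0,0,0],[0,0,0],[0,0,0]]' --slide '[[0,0,0],[0,0,-0.005],[0,0,-0.01],[0,0,-0.015],[0,0,-0.015],[0,0,-0.015],[0,0,-0.015],[0,0,-0.01],[0,0,-0.005],[0,0,0]]' --gripper '[-1,-1,-1,-1,-1,-1,-1,-1,-1,-1]'

```text
time_s: 26.55
position: [0.4441, -0.0052, 0.0756]
tool_rot: [[0.999, -0.037, 0.001], [-0.037, -0.999, -0.0], [0.001, 0.0, -1.0]]
ft_force: [-0.7, 0.3, -0.6]
grip_width: 0.0312
```

```bash
python3 - <<'E'
from h import *
go(610.4,-189.3,75,1)
d=pic("wrist","w16")
E
```

```text
t 26.55 tcp [444.1  -5.2  75.6] h -2.12 tilt [ 0.001  -0.0003] grip 31.2 F [-0.7  0.3 -0.6]
slide mm [173.  177.8   0.8] turn rad -0.0544 max row [17.3 17.8  0.1]
```

View pics/w16.png

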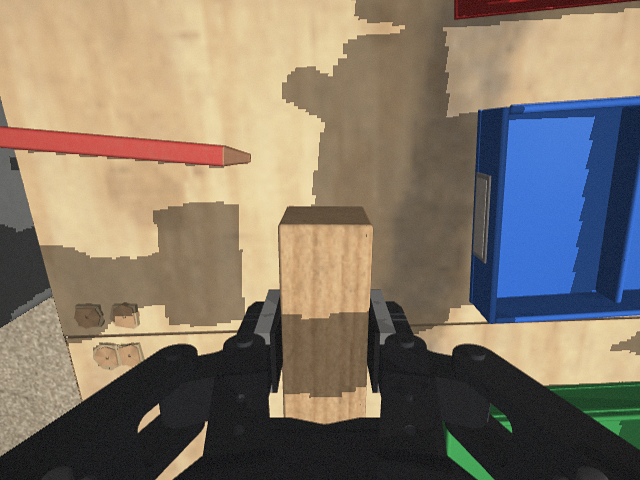

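Call:
jog_arm --dr '[[0,0,0],[0,0,0],[0,0,0],[0,0,0],[0,0,0],[0,0,0],[0,0,0],[0,0,0],[0,0,-0.054],[0,0,0]]' --slide '[[0.01,0.01,0],[0.02,0.02,0],[0.026,0.027,0],[0.03,0.031,0],[0.03,0.031,0],[0.027,0.028,0],[0.02,0.021,0],[0.01,0.01,0],[0,0,0],[0,0,0]]' --gripper '[-1,-1,-1,-1,-1,-1,-1,-1,-1,-1]'

```text
time_s: 27.6
position: [0.6103, -0.1905, 0.0738]
tool_rot: [[1.0, 0.017, -0.001], [0.017, -1.0, 0.001], [-0.001, -0.001, -1.0]]
ft_force: [0.6, 0.1, -0.7]
grip_width: 0.031
```

```bash
python3 - <<'E'
from h import *
go(610.4,-189.3,-9.5,1)
d=pic("wrist","w17")
E
```

```text
t 27.6 tcp [ 610.3 -190.5   73.8] h 0.96 tilt [-0.0014  0.0007] grip 31.0 F [ 0.6  0.1 -0.7]
slide mm [ 0.2 -1.1 83.3] turn rad -0.0007 max row [ 0.  -0.1  8.3]
```

View pics/w17.png

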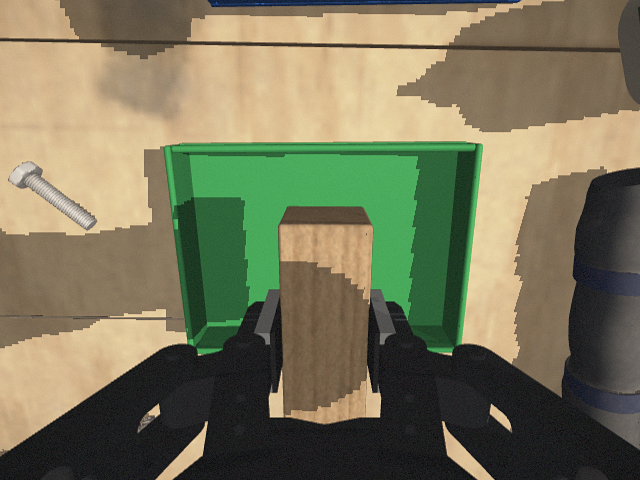

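```bash
python3 - <<'E'
from h import *
d=viewer.get_image("wrist")
for p in((22,173),(90,223)): print(np.round(ray(d,p,.009)*1000,1))
for p in((165,147),(482,145)): print(np.round(ray(d,p,.034)*1000,1))
E
```

```text
[ 423.7 -145.8    9. ]
[ 460.3 -176.7    9. ]
[ 523.1 -127.6   34. ]
[ 693.1 -123.9   34. ]
```

Call:
jog_arm --dr '[[0,0,0],[0,0,0],[0,0,0],[0,0,0],[0,0,0],[0,0,0],[0,0,0],[0,0,0],[0,0,0],[0,0,0]]' --slide '[[0,-0.001,0.008],[0,0,0.012],[0,0,0.015],[0,0,0.015],[0,0,0.012],[0,0,0.01],[0,0,0.006],[0,0,0.003],[0,0,0.001],[0,0,0]]' --gripper '[-1,-1,-1,-1,-1,-1,-1,-1,-1,-1]'

```text
time_s: 28.7
position: [0.6104, -0.1885, -0.0066]
tool_rot: [[1.0, 0.017, 0.001], [0.017, -1.0, -0.0], [0.001, 0.0, -1.0]]
ft_force: [-0.6, 0.4, -1.6]
grip_width: 0.0313
```

Call:
jog_arm --dr '[[0,0,0],[0,0,0],[0,0,0],[0,0,0],[0,0,0],[0,0,0],[0,0,0],[0,0,0],[0,0,0],[0,0,0]]' --slide '[[0,0,0],[0,0,0],[0,0,0],[0,0,0],[0,0,-0.01],[0,0,-0.015],[0,0,-0.02],[0,0,-0.02],[0,0,-0.015],[0,0,-0.01]]' --gripper '[0.2,0.2,0.2,0.2,0.2,0.2,0.2,0.2,0.2,0.2]'

```text
time_s: 29.7
position: [0.6106, -0.1886, 0.0851]
tool_rot: [[1.0, 0.017, 0.002], [0.017, -1.0, -0.001], [0.002, 0.001, -1.0]]
ft_force: [-1.3, -0.5, -0.2]
grip_width: 0.0513
```

```bash
python3 - <<'E'
from h import *
go(444.5,-166,75,49)
d=pic("wrist","w18")
E
```

```text
t 29.7 tcp [ 610.6 -188.6   85.1] h 0.98 tilt [ 0.0019 -0.0011] grip 51.3 F [-1.3 -0.5 -0.2]
slide mm [-165.7  -25.5    9.8] turn rad -0.8381 max row [-16.6  -2.5   1. ]
```

View pics/w18.png

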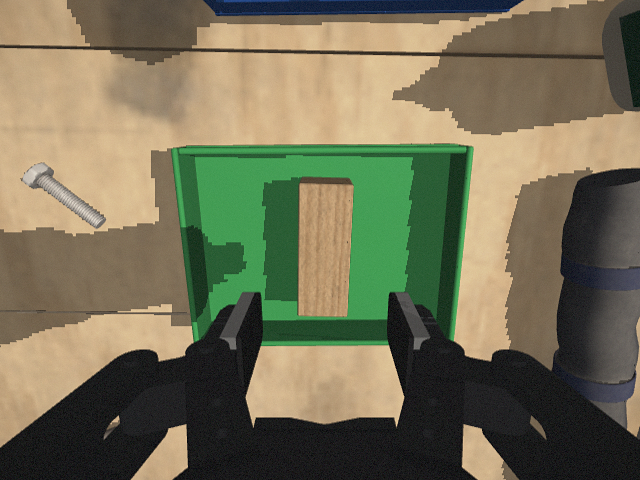

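Offcut lies flat in the green tray at (325,247). Now the long bolt, centre about (443,-163), axis −40°.

Call:
jog_arm --dr '[[0,0,0],[0,0,0],[0,0,0],[0,0,0],[0,0,0],[0,0,0],[0,0,-0.122],[0,0,-0.122],[0,0,-0.122],[0,0,-0.122]]' --slide '[[-0.018,-0.004,0],[-0.033,-0.005,0],[-0.033,-0.005,0],[-0.033,-0.005,0],[-0.033,-0.005,0],[-0.017,-0.004,0],[0,0,0],[0,0,0],[0,0,0],[0,0,0]]' --gripper '[0.2,0.2,0.2,0.2,0.2,0.2,0.2,0.2,0.2,0.2]'

```text
time_s: 30.75
position: [0.4426, -0.1632, 0.083]
tool_rot: [[0.873, 0.488, -0.0], [0.488, -0.873, 0.0], [-0.0, -0.0, -1.0]]
ft_force: [0.7, 0.8, -0.1]
grip_width: 0.0512
```

Call:
jog_arm --dr '[[0,0,-0.122],[0,0,-0.122],[0,0,-0.12],[0,0,0],[0,0,0],[0,0,0],[0,0,0],[0,0,0],[0,0,0],[0,0,0]]' --slide '[[0,0,0],[0,0,0],[0,0,0],[0,0,0.01],[0,0,0],[0,0,0],[0,0,0],[0,0,0],[0,0,0],[0,0,0]]' --gripper '[0,0,0,0,0,0,0,0,0,0]'

```text
time_s: 31.75
position: [0.4428, -0.1633, 0.0732]
tool_rot: [[0.646, 0.763, 0.0], [0.763, -0.646, -0.0], [0.0, 0.0, -1.0]]
ft_force: [0.2, 0.1, -0.2]
grip_width: 0.0424
```

```bash
python3 - <<'E'
from h import *
go(443,-163.5,-20,49.8)
d=pic("wrist","w19",marks=[(443,-163.5,9),(443,-163.5,0)])
E
```

```text
t 31.75 tcp [ 442.8 -163.3   73.2] h 49.77 tilt [ 0.0002 -0.0001] grip 42.4 F [ 0.2  0.1 -0.2]
slide mm [-0.   0.3 93.2] turn rad -0.0005 max row [-0.   0.   9.3]
```

View pics/w19.png

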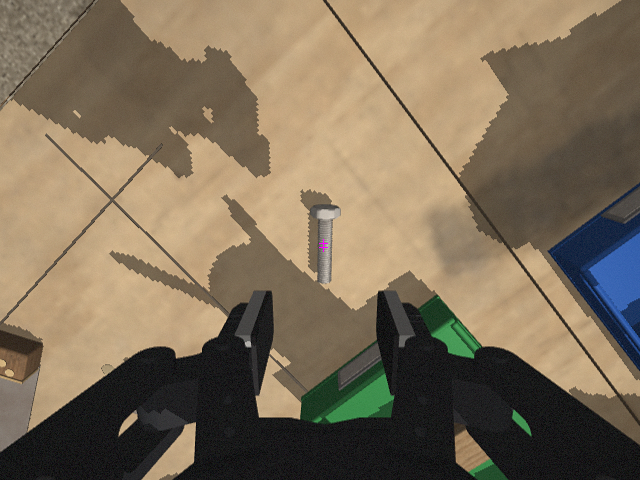

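Call:
jog_arm --dr '[[0,0,0],[0,0,0],[0,0,0],[0,0,0],[0,0,0],[0,0,0],[0,0,0],[0,0,0],[0,0,0],[0,0,0]]' --slide '[[0,0,0.01],[0,0,0.013],[0,0,0.015],[0,0,0.015],[0,0,0.015],[0,0,0.011],[0,0,0.007],[0,0,0.005],[0,0,0.002],[0,0,0]]' --gripper '[0,0,0,0,0,0,0,0,0,0]'

```text
time_s: 32.8
position: [0.4429, -0.1633, -0.0198]
tool_rot: [[0.646, 0.764, 0.0], [0.764, -0.646, -0.0], [-0.0, 0.0, -1.0]]
ft_force: [0.4, -0.8, -0.5]
grip_width: 0.0425
```

Call:
jog_arm --dr '[[0,0,0],[0,0,0],[0,0,0],[0,0,0],[0,0,0],[0,0,0],[0,0,0],[0,0,0],[0,0,0],[0,0,0]]' --slide '[[0,0,0],[0,0,0],[0,0,0],[0,0,0],[0,0,0],[0,0,0],[0,0,0],[0,0,0],[0,0,0],[0,0,0]]' --gripper '[-1,-1,-1,-1,-1,-1,-1,-1,-1,-1]'

```text
time_s: 33.8
position: [0.443, -0.1635, -0.0193]
tool_rot: [[0.646, 0.764, 0.001], [0.764, -0.646, -0.001], [0.0, 0.001, -1.0]]
ft_force: [-1.6, -0.3, 6.4]
grip_width: 0.0158
```

Call:
jog_arm --dr '[[0,0,0],[0,0,0],[0,0,0],[0,0,0],[0,0,0],[0,0,0],[0,0,0],[0,0,0],[0,0,0],[0,0,0]]' --slide '[[0,0,0],[0,0,-0.005],[0,0,-0.01],[0,0,-0.015],[0,0,-0.015],[0,0,-0.015],[0,0,-0.015],[0,0,-0.01],[0,0,-0.005],[0,0,0]]' --gripper '[-1,-1,-1,-1,-1,-1,-1,-1,-1,-1]'

```text
time_s: 34.8
position: [0.4429, -0.1634, 0.0706]
tool_rot: [[0.646, 0.764, 0.001], [0.764, -0.646, -0.001], [0.0, 0.001, -1.0]]
ft_force: [0.1, 1.2, -1.2]
grip_width: 0.0155
```

```bash
python3 - <<'E'
from h import *
go(587,10.3,70,40)
d=pic("wrist","w20")
E
```

```text
t 34.8 tcp [ 442.9 -163.4   70.6] h 49.79 tilt [ 0.0008 -0.0006] grip 15.5 F [ 0.1  1.2 -1.2]
slide mm [225.6  -2.1   0.6] turn rad 0.1709 max row [22.6 -0.2  0.1]
```

View pics/w20.png

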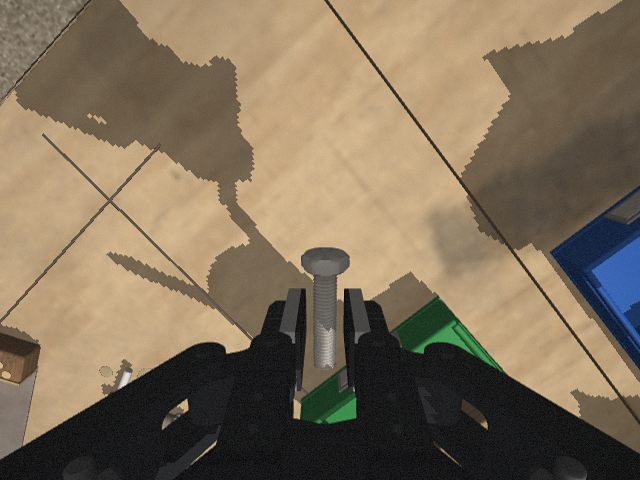

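Call:
jog_arm --dr '[[0,0,0],[0,0,0],[0,0,0],[0,0,0],[0,0,0],[0,0,0],[0,0,0],[0,0,0],[0,0,0],[0,0,0]]' --slide '[[0.013,-0.002,0],[0.024,0,0],[0.03,0,0],[0.034,0,0],[0.034,0,0],[0.034,0,0],[0.028,0,0],[0.018,0,0],[0.01,0,0],[0,0,0]]' --gripper '[-1,-1,-1,-1,-1,-1,-1,-1,-1,-1]'

```text
time_s: 35.85
position: [0.5867, 0.0111, 0.0694]
tool_rot: [[0.644, 0.765, -0.001], [0.765, -0.644, 0.0], [-0.0, -0.001, -1.0]]
ft_force: [-0.5, 0.2, 0.4]
grip_width: 0.016
```

```bash
python3 - <<'E'
from h import *
go(587,10.3,-14,49.8)
d=pic("wrist","w21")
E
```

```text
t 35.85 tcp [586.7  11.1  69.4] h 49.87 tilt [-0.0009  0.0003] grip 16.0 F [-0.5  0.2  0.4]
slide mm [-0.3  0.8 83.4] turn rad 0.0013 max row [-0.   0.1  8.3]
```

View pics/w21.png

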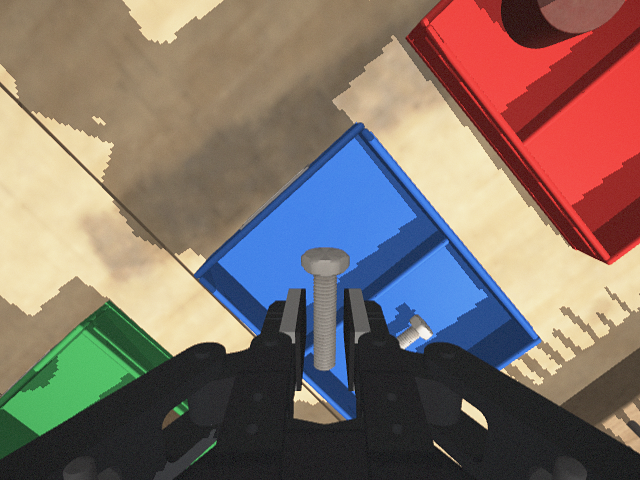

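Call:
jog_arm --dr '[[0,0,0],[0,0,0],[0,0,0],[0,0,0],[0,0,0],[0,0,0],[0,0,0],[0,0,0],[0,0,0],[0,0,0]]' --slide '[[0,0,0.008],[0,0,0.012],[0,0,0.015],[0,0,0.015],[0,0,0.012],[0,0,0.01],[0,0,0.006],[0,0,0.004],[0,0,0.0015],[0,0,0]]' --gripper '[-1,-1,-1,-1,-1,-1,-1,-1,-1,-1]'

```text
time_s: 36.9
position: [0.5867, 0.0098, -0.0132]
tool_rot: [[0.646, 0.764, 0.0], [0.764, -0.646, -0.0], [0.0, 0.0, -1.0]]
ft_force: [-0.3, 0.8, -1.3]
grip_width: 0.0154
```

Call:
jog_arm --dr '[[0,0,0],[0,0,0],[0,0,0],[0,0,0],[0,0,0],[0,0,0],[0,0,0],[0,0,0],[0,0,0],[0,0,0]]' --slide '[[0,0,0],[0,0,0],[0,0,0],[0,0,0],[0,0,-0.01],[0,0,-0.015],[0,0,-0.02],[0,0,-0.02],[0,0,-0.015],[0,0,-0.01]]' --gripper '[-0.3,-0.3,-0.3,-0.3,-0.3,-0.3,-0.3,-0.3,-0.3,-0.3]'

```text
time_s: 37.9
position: [0.5869, 0.0098, 0.0785]
tool_rot: [[0.646, 0.764, 0.002], [0.764, -0.646, -0.0], [0.001, 0.002, -1.0]]
ft_force: [-0.2, -0.4, -0.1]
grip_width: 0.0302
```

```bash
python3 - <<'E'
from h import *
go(458.8,-350.9,75,-65.1)
d=pic("wrist","w22")
E
```

```text
t 37.9 tcp [586.9   9.8  78.5] h 49.8 tilt [ 0.0021 -0.0004] grip 30.2 F [-0.2 -0.4 -0.1]
slide mm [-358.2  135.     3.4] turn rad 2.0053 max row [-35.8  13.5   0.3]
```

View pics/w22.png

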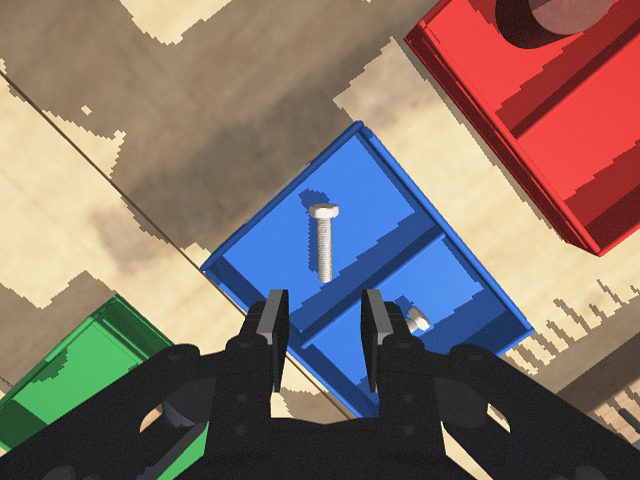

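Long bolt lies in the near blue bay at (323,240). Next, the chuck key.

Call:
jog_arm --dr '[[0,0,0],[0,0,0],[0,0,0],[0,0,0],[0,0,0],[0,0,0],[0,0,0],[0,0,0],[0,0,0],[0,0,0]]' --slide '[[-0.02,0.0075,0],[-0.04,0.015,0],[-0.044,0.0165,0],[-0.044,0.0165,0],[-0.044,0.0165,0],[-0.044,0.0165,0],[-0.044,0.0165,0],[-0.04,0.015,0],[-0.025,0.0095,0],[-0.013,0.0055,0]]' --gripper '[-0.3,-0.3,-0.3,-0.3,-0.3,-0.3,-0.3,-0.3,-0.3,-0.3]'

```text
time_s: 38.95
position: [0.4574, -0.3527, 0.0763]
tool_rot: [[0.647, 0.762, -0.0], [0.762, -0.647, 0.0], [-0.0, -0.0, -1.0]]
ft_force: [-0.1, 0.3, 0.0]
grip_width: 0.0299
```

Call:
jog_arm --dr '[[0,0,0.13],[0,0,0.13],[0,0,0.13],[0,0,0.13],[0,0,0.13],[0,0,0.13],[0,0,0.13],[0,0,0.13],[0,0,0.13],[0,0,0.13]]' --slide '[[0,0,0],[0,0,0],[0,0,0],[0,0,0],[0,0,0],[0,0,0],[0,0,0],[0,0,0],[0,0,0],[0,0,0]]' --gripper '[-0.1,-0.1,-0.1,-0.1,-0.1,-0.1,-0.1,-0.1,-0.1,-0.1]'

```text
time_s: 39.95
position: [0.4588, -0.3497, 0.0764]
tool_rot: [[0.907, -0.422, -0.0], [-0.422, -0.907, 0.001], [-0.001, -0.001, -1.0]]
ft_force: [0.6, 0.2, -0.5]
grip_width: 0.0387
```

Call:
jog_arm --dr '[[0,0,0.13],[0,0,0.13],[0,0,0.13],[0,0,0.13],[0,0,0.13],[0,0,0.055],[0,0,0],[0,0,0],[0,0,0],[0,0,0]]' --slide '[[0,0,0],[0,0,0],[0,0,0],[0,0,0],[0,0,0],[0,0,0],[0,0,0],[0,0,0],[0,0,0],[0,0,0]]' --gripper '[-0.1,-0.1,-0.1,-0.1,-0.1,-0.1,-0.1,-0.1,-0.1,-0.1]'

```text
time_s: 40.95
position: [0.4585, -0.3506, 0.0766]
tool_rot: [[0.422, -0.907, -0.0], [-0.907, -0.422, 0.0], [-0.0, -0.0, -1.0]]
ft_force: [-0.3, 0.1, -0.9]
grip_width: 0.0387
```

```bash
python3 - <<'E'
from h import *
go(458.8,-350.9,-22,-65.1)
d=pic("wrist","w23",marks=[(458.8,-350.9,5)])
E
```

```text
t 40.95 tcp [ 458.5 -350.6   76.6] h -65.04 tilt [-0.      0.0001] grip 38.7 F [-0.3  0.1 -0.9]
slide mm [ 0.4 -0.1 98.6] turn rad 0.0011 max row [ 0.  -0.   9.9]
```

View pics/w23.png

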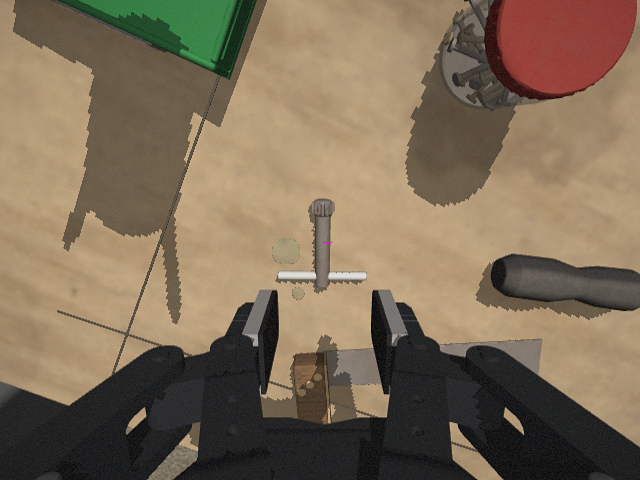

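Call:
jog_arm --dr '[[0,0,0],[0,0,0],[0,0,0],[0,0,0],[0,0,0],[0,0,0],[0,0,0],[0,0,0],[0,0,0],[0,0,0]]' --slide '[[-0.0028,-0.0025,0.01],[0,0,0.015],[0,0,0.015],[0,0,0.015],[0,0,0.015],[0,0,0.012],[0,0,0.008],[0,0,0.004],[0,0,0.002],[0,0,0]]' --gripper '[-0.1,-0.1,-0.1,-0.1,-0.1,-0.1,-0.1,-0.1,-0.1,-0.1]'

```text
time_s: 42.0
position: [0.4597, -0.3472, -0.0192]
tool_rot: [[0.421, -0.907, 0.0], [-0.907, -0.421, -0.0], [0.0, -0.0, -1.0]]
ft_force: [0.6, 0.2, -0.0]
grip_width: 0.0384
```

```bash
python3 - <<'E'
from h import *
go(458.8,-350.9,-22,-65.1)
d=pic("wrist","w24")
d=pic("side","s24",(320,280,440,376),6)
E
```

```text
t 42.0 tcp [ 459.7 -347.2  -19.2] h -65.09 tilt [ 0.0002 -0.0003] grip 38.4 F [ 0.6  0.2 -0. ]
slide mm [3.  2.3 2.8] turn rad 0.0002 max row [0.3 0.2 0.3]
```

View pics/w24.png

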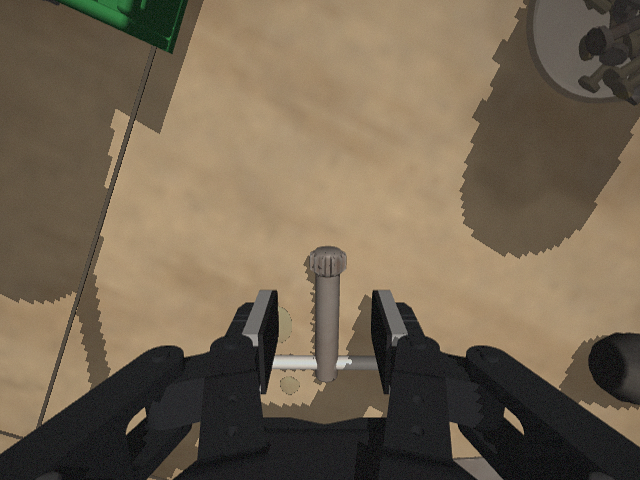

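View pics/s24.png

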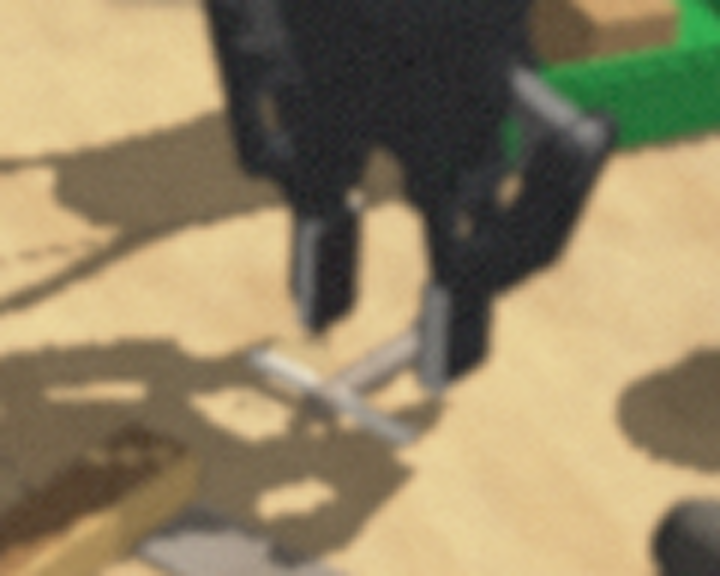

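Call:
jog_arm --dr '[[0,0,0],[0,0,0],[0,0,0],[0,0,0],[0,0,0],[0,0,0],[0,0,0],[0,0,0],[0,0,0],[0,0,0]]' --slide '[[0,0,0.001],[0,0,0.001],[0,0,0],[0,0,0],[0,0,0],[0,0,0],[0,0,0],[0,0,0],[0,0,0],[0,0,0]]' --gripper '[-0.1,-0.1,-0.1,-1,-1,-1,-1,-1,-1,-1]'

```text
time_s: 43.1
position: [0.4596, -0.3472, -0.0212]
tool_rot: [[0.421, -0.907, 0.0], [-0.907, -0.421, -0.0], [0.0, -0.0, -1.0]]
ft_force: [-0.9, 0.5, 3.1]
grip_width: 0.0079
```

Call:
jog_arm --dr '[[0,0,0],[0,0,0],[0,0,0],[0,0,0],[0,0,0],[0,0,0],[0,0,0],[0,0,0],[0,0,0],[0,0,0]]' --slide '[[0,0,0],[0,0,0],[0,0,-0.005],[0,0,-0.01],[0,0,-0.015],[0,0,-0.02],[0,0,-0.02],[0,0,-0.015],[0,0,-0.01],[0,0,0]]' --gripper '[-1,-1,-1,-1,-1,-1,-1,-1,-1,-1]'

```text
time_s: 44.1
position: [0.46, -0.3475, 0.075]
tool_rot: [[0.421, -0.907, 0.002], [-0.907, -0.421, -0.002], [0.002, -0.001, -1.0]]
ft_force: [0.6, -1.3, -1.3]
grip_width: 0.0073
```

```bash
python3 - <<'E'
from h import *
go(651,192.3,74,-87)
d=pic("wrist","w25")
E
```

```text
t 44.1 tcp [ 460.  -347.5   75. ] h -65.08 tilt [ 0.0017 -0.0019] grip 7.3 F [ 0.6 -1.3 -1.3]
slide mm [-4.091e+02 -4.007e+02  3.000e-01] turn rad 0.3825 max row [-40.9 -40.1   0. ]
```

View pics/w25.png

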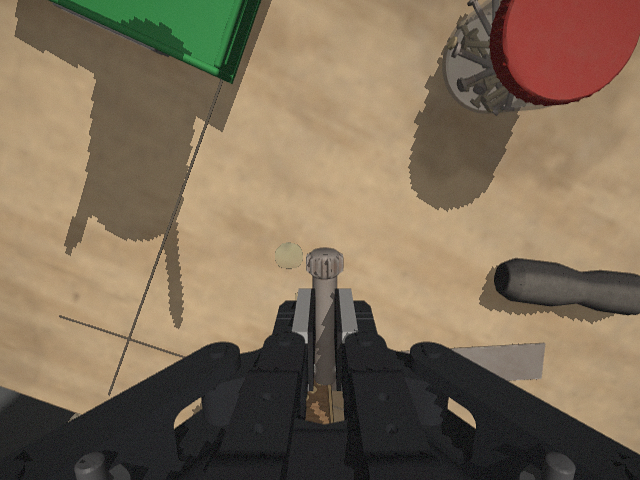

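```bash
python3 - <<'E'
from h import *
go(None,0,0)
d=pic("side","s25",(320,220,440,316),6)
E
```

```text
t 44.15 tcp [ 459.6 -347.2   74. ] h -65.09 tilt [ 0.0005 -0.0006] grip 7.7 F [-0.2 -0.1 -0.8]
```

View pics/s25.png

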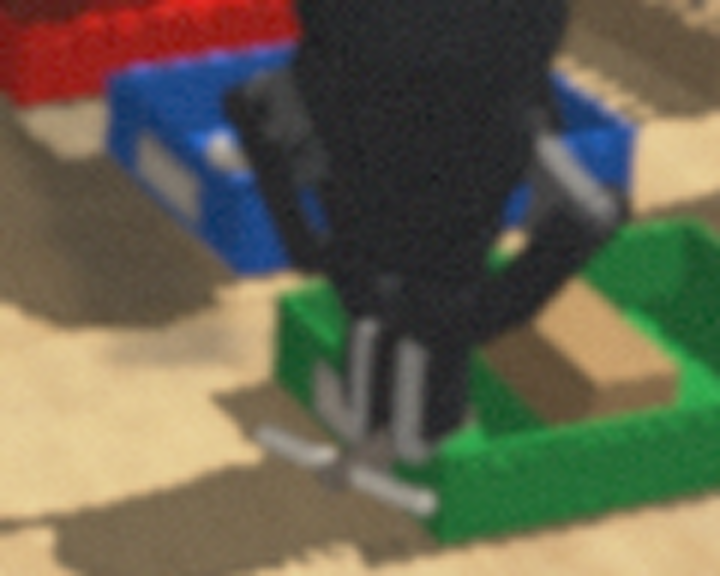

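The grip is only 7.5 mm wide on a 10 mm shank, so the tips caught it above its axis and the hold is weak. I'll set it back down and regrasp 5 mm lower.

Call:
jog_arm --dr '[[0,0,0],[0,0,0],[0,0,0],[0,0,0],[0,0,0],[0,0,0],[0,0,0],[0,0,0],[0,0,0],[0,0,0]]' --slide '[[0,0,0.008],[0,0,0.013],[0,0,0.016],[0,0,0.016],[0,0,0.014],[0,0,0.012],[0,0,0.008],[0,0,0.004],[0,0,0.003],[0,0,0]]' --gripper '[-1,-1,-1,-1,-1,-1,-1,-1,-1,-1]'

```text
time_s: 45.2
position: [0.4596, -0.3471, -0.0204]
tool_rot: [[0.421, -0.907, -0.0], [-0.907, -0.421, -0.0], [0.0, 0.0, -1.0]]
ft_force: [0.2, -0.1, -0.5]
grip_width: 0.0073
```

Call:
jog_arm --dr '[[0,0,0],[0,0,0],[0,0,0],[0,0,0],[0,0,0],[0,0,0],[0,0,0],[0,0,0],[0,0,0],[0,0,0]]' --slide '[[0,0,0],[0,0,0],[0,0,0],[0,0,0],[0,0,0],[0,0,0.001],[0,0,0.001],[0,0,0.001],[0,0,0.001],[0,0,0.0005]]' --gripper '[-0.1,-0.1,-0.1,-0.1,-0.1,-0.1,-0.1,-0.1,-0.1,-0.1]'

```text
time_s: 46.2
position: [0.4595, -0.3471, -0.025]
tool_rot: [[0.421, -0.907, -0.0], [-0.907, -0.421, 0.0], [-0.0, 0.0, -1.0]]
ft_force: [0.4, 0.3, -0.3]
grip_width: 0.0387
```

```bash
python3 - <<'E'
from h import *
go(None,0,0)
d=pic("side","s26",(320,280,440,376),6)
pic("wrist","w26")
E
```

```text
t 46.2 tcp [ 459.5 -347.1  -25. ] h -65.09 tilt [-0.0002  0.0002] grip 38.7 F [ 0.4  0.3 -0.3]
```

View pics/s26.png

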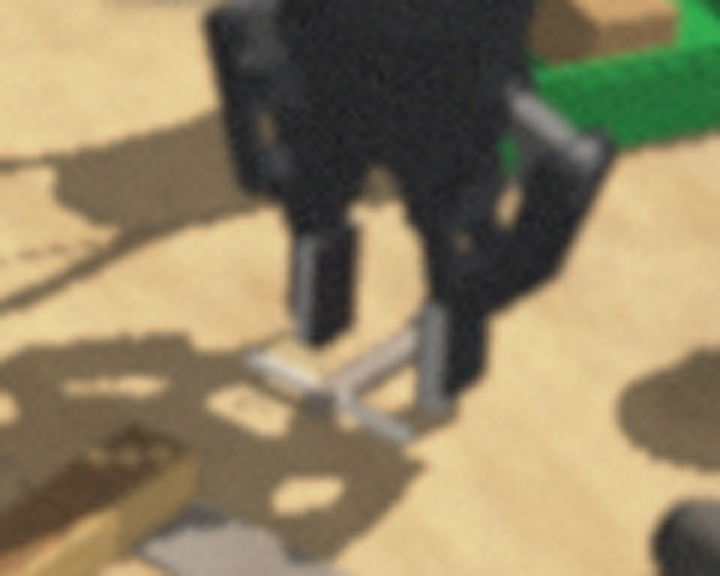

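View pics/w26.png

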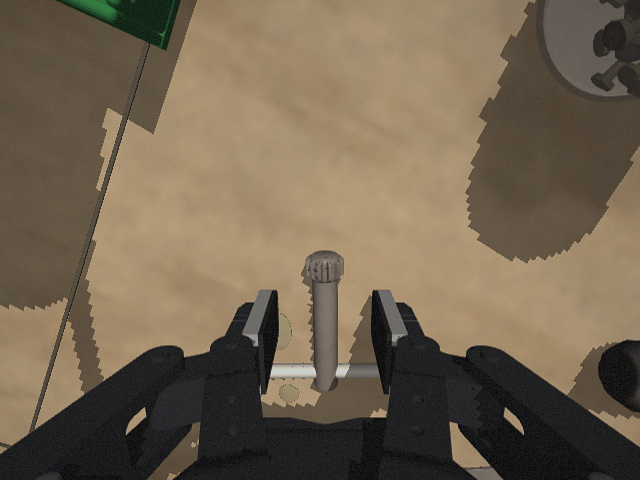

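No contact. One more millimetre down, then close and lift.

Call:
jog_arm --dr '[[0,0,0],[0,0,0],[0,0,0],[0,0,0],[0,0,0],[0,0,0],[0,0,0],[0,0,0],[0,0,0],[0,0,0]]' --slide '[[0,0,0.001],[0,0,0],[0,0,0],[0,0,0],[0,0,0],[0,0,0],[0,0,0],[0,0,0],[0,0,0],[0,0,0]]' --gripper '[-0.1,-0.1,-1,-1,-1,-1,-1,-1,-1,-1]'

```text
time_s: 47.3
position: [0.46, -0.3474, -0.0247]
tool_rot: [[0.421, -0.907, 0.001], [-0.907, -0.421, -0.001], [0.002, -0.001, -1.0]]
ft_force: [-0.7, 1.7, 8.5]
grip_width: 0.0083
```

```bash
python3 - <<'E'
from h import *
go(None,0,0)
E
```

```text
t 47.3 tcp [ 460.  -347.4  -24.7] h -65.08 tilt [ 0.0012 -0.0012] grip 8.3 F [-0.7  1.7  8.5]
```

Call:
jog_arm --dr '[[0,0,0],[0,0,0],[0,0,0],[0,0,0],[0,0,0],[0,0,0],[0,0,0],[0,0,0],[0,0,0],[0,0,0]]' --slide '[[0,0,-0.002],[0,0,-0.005],[0,0,-0.01],[0,0,-0.015],[0,0,-0.018],[0,0,-0.018],[0,0,-0.015],[0,0,-0.01],[0,0,-0.006],[0,0,0]]' --gripper '[-1,-1,-1,-1,-1,-1,-1,-1,-1,-1]'

```text
time_s: 48.3
position: [0.4597, -0.3473, 0.0737]
tool_rot: [[0.421, -0.907, 0.001], [-0.907, -0.421, -0.001], [0.001, -0.0, -1.0]]
ft_force: [1.1, -0.0, -0.9]
grip_width: 0.0084
```

```bash
python3 - <<'E'
from h import *
go(651,192.3,74,-87)
d=pic("side","s27",(320,220,440,316),6)
E
```

```text
t 48.3 tcp [ 459.7 -347.3   73.7] h -65.09 tilt [ 0.0007 -0.0008] grip 8.4 F [ 1.1 -0.  -0.9]
slide mm [-408.8 -400.8   -0.5] turn rad 0.3824 max row [-40.9 -40.1  -0.1]
```

View pics/s27.png

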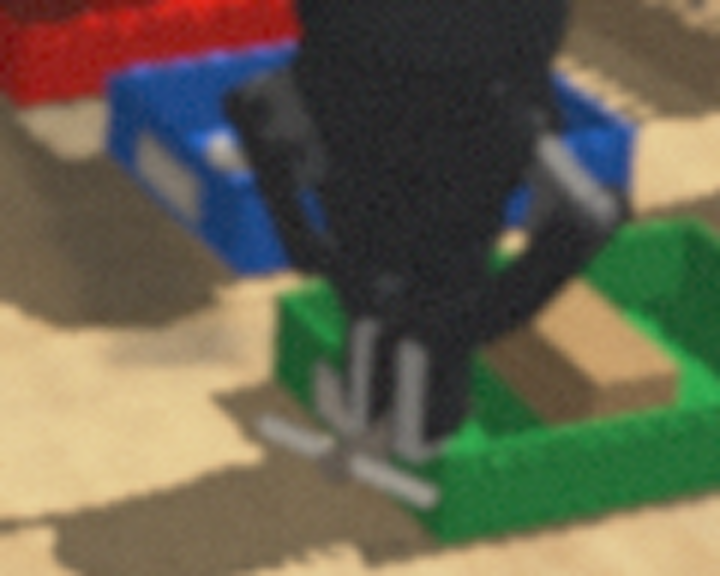

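Call:
jog_arm --dr '[[0,0,0],[0,0,0],[0,0,0],[0,0,0],[0,0,0],[0,0,0],[0,0,0],[0,0,0],[0,0,0],[0,0,0]]' --slide '[[-0.01,-0.01,0],[-0.02,-0.02,0],[-0.027,-0.027,0],[-0.032,-0.031,0],[-0.032,-0.031,0],[-0.032,-0.031,0],[-0.032,-0.031,0],[-0.032,-0.031,0],[-0.032,-0.031,0],[-0.032,-0.031,0]]' --gripper '[-1,-1,-1,-1,-1,-1,-1,-1,-1,-1]'

```text
time_s: 49.35
position: [0.5894, 0.026, 0.0725]
tool_rot: [[0.422, -0.907, -0.001], [-0.907, -0.422, 0.0], [-0.001, 0.001, -1.0]]
ft_force: [0.1, 0.3, -0.6]
grip_width: 0.0084
```

Call:
jog_arm --dr '[[0,0,0],[0,0,0],[0,0,0],[0,0,0],[0,0,0],[0,0,0],[0,0,0.128],[0,0,0.128],[0,0,0.127],[0,0,0]]' --slide '[[-0.031,-0.031,0],[-0.03,-0.03,0],[-0.026,-0.026,0],[-0.02,-0.019,0],[-0.013,-0.013,0],[-0.008,-0.008,0],[0,0,0],[0,0,0],[0,0,0],[0,0,0]]' --gripper '[-1,-1,-1,-1,-1,-1,-1,-1,-1,-1]'

```text
time_s: 50.35
position: [0.6505, 0.1928, 0.0726]
tool_rot: [[0.05, -0.999, -0.001], [-0.999, -0.05, -0.0], [0.0, 0.001, -1.0]]
ft_force: [-0.6, 0.0, -0.6]
grip_width: 0.0083
```

```bash
python3 - <<'E'
from h import *
go(651,192.3,-19.5,-87)
d=pic("wrist","w28")
d=pic("side","s28",(240,100,420,220),4.2)
E
```

```text
t 50.35 tcp [650.5 192.8  72.6] h -87.11 tilt [-0.0012 -0.0002] grip 8.3 F [-0.6  0.  -0.6]
slide mm [ 0.5 -0.6 92.1] turn rad -0.0019 max row [ 0.  -0.1  9.2]
```

View pics/w28.png

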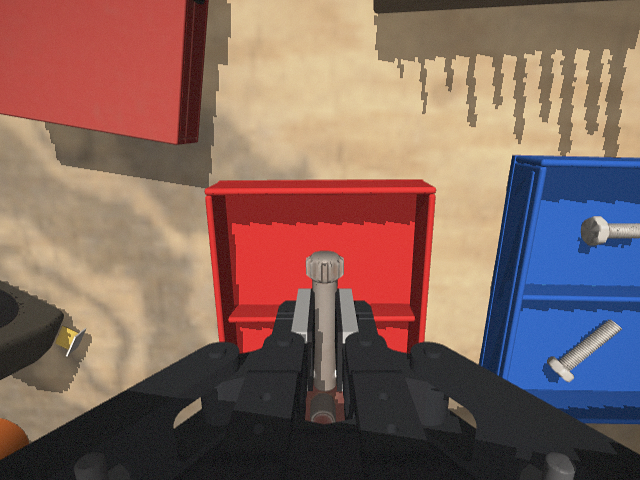

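View pics/s28.png

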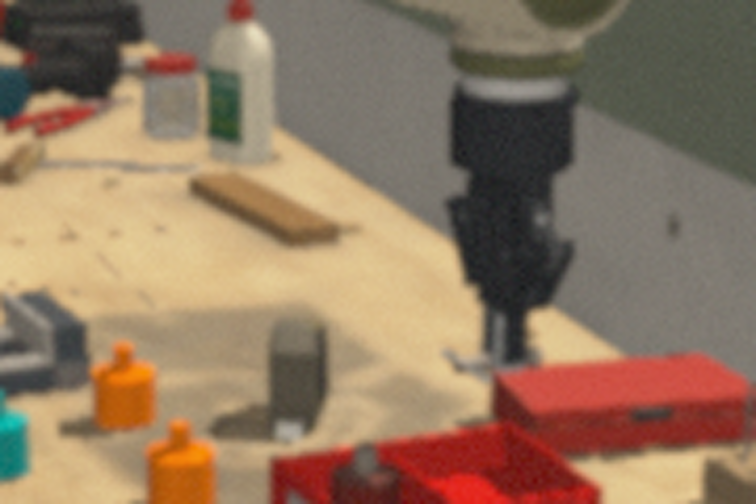

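Call:
jog_arm --dr '[[0,0,0],[0,0,0],[0,0,0],[0,0,0],[0,0,0],[0,0,0],[0,0,0],[0,0,0],[0,0,0],[0,0,0]]' --slide '[[0,0,0.008],[0,0,0.013],[0,0,0.015],[0,0,0.015],[0,0,0.014],[0,0,0.012],[0,0,0.008],[0,0,0.004],[0,0,0.002],[0,0,0.001]]' --gripper '[-1,-1,-1,-1,-1,-1,-1,-1,-1,-1]'

```text
time_s: 51.45
position: [0.6512, 0.1928, -0.0186]
tool_rot: [[0.052, -0.999, 0.001], [-0.999, -0.052, 0.0], [-0.0, -0.001, -1.0]]
ft_force: [0.4, -0.8, -1.2]
grip_width: 0.0075
```

```bash
python3 - <<'E'
from h import *
go(651,192.3,-19.7,-87)
E
```

```text
t 51.45 tcp [651.2 192.8 -18.6] h -87.03 tilt [0.0007 0.0001] grip 7.5 F [ 0.4 -0.8 -1.2]
slide mm [0.5 0.3 1.1] turn rad -0.0005 max row [0.  0.  0.1]
```

Call:
jog_arm --dr '[[0,0,0],[0,0,0],[0,0,0],[0,0,0],[0,0,0],[0,0,0],[0,0,0],[0,0,0],[0,0,0],[0,0,0]]' --slide '[[0,0,0],[0,0,0],[0,0,0],[0,0,0],[0,0,0],[0,0,-0.01],[0,0,-0.02],[0,0,-0.025],[0,0,-0.025],[0,0,-0.02]]' --gripper '[-0.4,-0.4,-0.4,-0.4,-0.4,-0.4,-0.4,-0.4,-0.4,-0.4]'

```text
time_s: 52.45
position: [0.6514, 0.1928, 0.0836]
tool_rot: [[0.052, -0.999, 0.002], [-0.999, -0.052, 0.0], [-0.0, -0.002, -1.0]]
ft_force: [0.6, -1.0, 0.2]
grip_width: 0.0259
```

```bash
python3 - <<'E'
from h import *
go(550,-60,200)
d=pic("wrist","w29")
d=pic("side","s29",(260,170,500,320),3.3)
E
```

```text
t 52.45 tcp [651.4 192.8  83.6] h -87.03 tilt [0.0021 0.0003] grip 25.9 F [ 0.6 -1.   0.2]
slide mm [ 247.2  114.1 -116.6] turn rad None max row [ 24.7  11.4 -11.7]
```

View pics/w29.png

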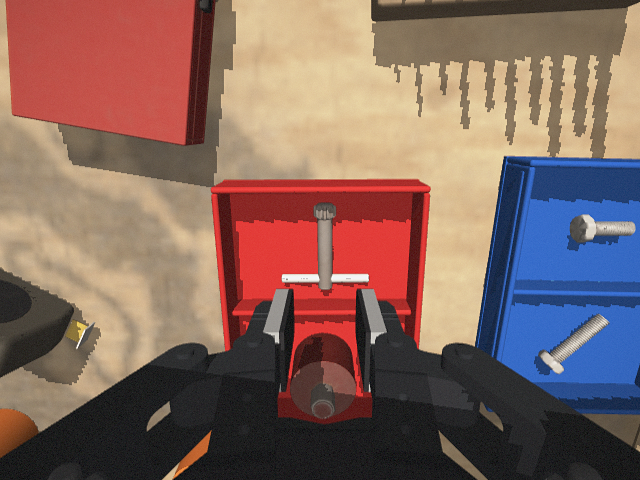

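View pics/s29.png

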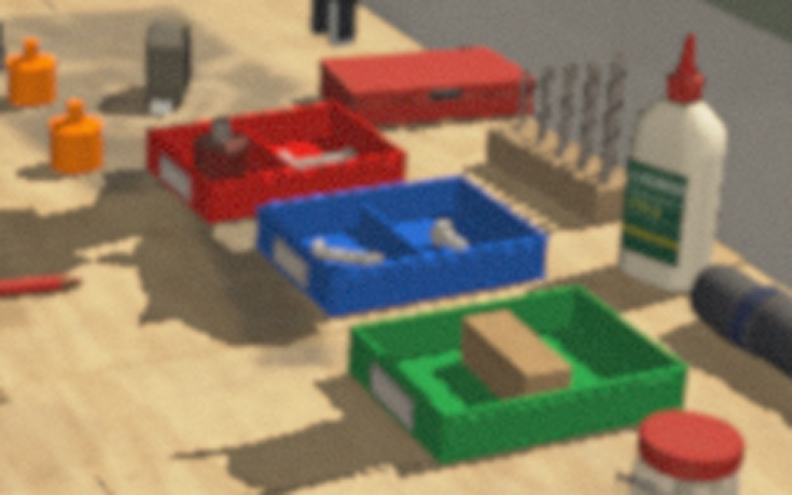

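Call:
jog_arm --dr '[[0,0,0],[0,0,0],[0,0,0],[0,0,0],[0,0,0],[0,0,0],[0,0,0],[0,0,0],[0,0,0],[0,0,0]]' --slide '[[0,0,-0.02],[0,0,-0.03],[0,0,-0.03],[0,0,-0.03],[0,0.02,-0.02],[-0.02,0.04,0],[-0.02,0.04,0],[-0.02,0.04,0],[-0.02,0.04,0],[-0.01,0.02,0]]' --gripper '[0,0,0,0,0,0,0,0,0,0]'

```text
time_s: 53.55
position: [0.4433, 0.2732, 0.211]
tool_rot: [[0.053, -0.999, -0.001], [-0.999, -0.053, -0.0], [-0.0, 0.001, -1.0]]
ft_force: [0.8, -0.0, 0.6]
grip_width: 0.043
```

Call:
jog_arm --dr '[[0,0,0],[0,0,0],[0,0,0],[0,0,0],[0,0,0],[0,0,0],[0,0,0],[0,0,0],[0,0,0],[0,0,0]]' --slide '[[-0.03,0,0],[-0.03,0,0],[-0.03,0,0],[-0.02,0,0],[-0.01,0,0],[0,0,0],[0,0,0],[0,0,0],[0,0,0],[0,0,0]]' --gripper '[0,0,0,0,0,0,0,0,0,0]'

```text
time_s: 54.55
position: [0.4406, 0.3916, 0.2113]
tool_rot: [[0.051, -0.999, 0.0], [-0.999, -0.051, 0.0], [-0.0, -0.0, -1.0]]
ft_force: [-0.7, -0.8, -0.2]
grip_width: 0.0425
```

```bash
python3 - <<'E'
from h import *
go(None,0,0)
d=pic("top","t30",(140,140,520,310),2.1)
d=pic("wrist","w30")
E
python3 m.py | egrep "jar|tape"
```

```text
t 54.55 tcp [440.6 391.6 211.3] h -87.08 tilt [0.0002 0.    ] grip 42.5 F [-0.7 -0.8 -0.2]
jar [ 623.7 -414.5] [55.2 59. ] 3.7 px (483, 201, 24, 22)
jar [ 599.4 -387.8] [51.8 55.3] 3.7 px (483, 201, 24, 22)
tape [583.6 392.2] [70.5 96.7] 3.7 px (149, 186, 40, 29)Traceback (most recent call last):
  File "m.py", line 21, in <module>
    rect("saw top",dr,(170,238,200,268),.04)
    ~~~~^^^^^^^^^^^^^^^^^^^^^^^^^^^^^^^^^^^^
  File "m.py", line 9, in rect
    c=comp(mask,box); w=np.array([ray(T,p[0],z)[:2] for p in c])
  File "m.py", line 6, in comp
    c=max(cv2.findContours(m,cv2.RETR_EXTERNAL,cv2.CHAIN_APPROX_NONE)[0],key=cv2.contourArea)
ValueError: max() iterable argument is empty
```

View pics/t30.png

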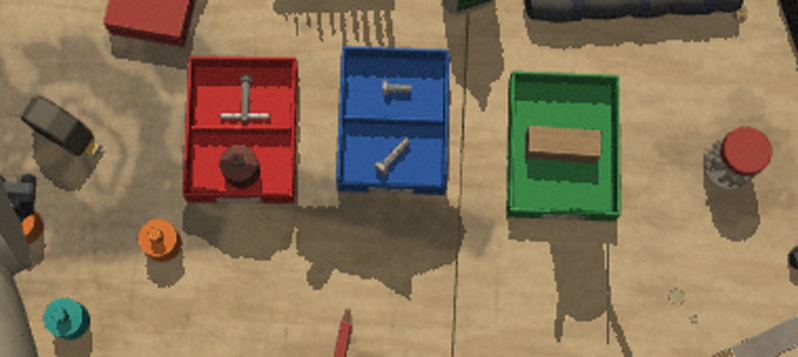

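View pics/w30.png

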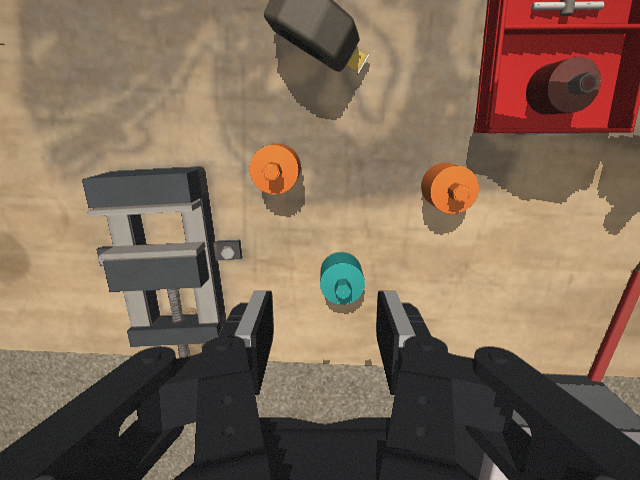

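Everything is in place, and the jar and tape read exactly where they were at the start. Handing in.

```bash
python3 - <<'E'
from rig import env
print(env.close_job())
E
```

```text
the job is handed in; nothing more can be done
None
```

All five items are sorted and the job is handed in at about 55 s of the 118 s allowed; no verdict was reported.

- **Blue tray:** long bolt in the near bay, short bolt in the far bay, both lying flat.
- **Red tray:** hole saw upright, shank up, in the near bay; chuck key flat in the far bay.
- **Green tray:** offcut lying flat near the middle.

**Last checks:** the final top view, with wrist and side views after each placing, shows every item in its bay and level by eye. I did not measure final heights or tilts. The jar and tape measure read the same positions as at the start, to within 0.1 mm. I never gripped the orange and turquoise look-alikes. The gripper ended clear of everything, with no contact force showing.

**What failed or disagreed:**
- **Fingertip height:** the real fingertips stand about 35–40 mm higher than the reported TCP and `env.tcp_to_tips` imply. The side and wrist pictures both showed this. My first short-bolt grasp closed on nothing because of it. I corrected every height after that.
- **Hole saw grasp:** it was made before I found the offset, so the grip was probably only near the top of the cup. It held and the saw landed upright.
- **Chuck key grasp:** the first hold measured 7.5 mm on a 10 mm shank. I set the key down and regrasped it about 4 mm lower.
- **Final script:** the jar and tape check stopped with an error after printing its readings, because it looked for the saw at its old spot, now empty.

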